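Load and dispatch a tote of sensor cases

ROBOT

A 7-joint arm with a two-finger parallel gripper is mounted at the origin on the work surface. World frame = base frame: x ahead of the robot, y to its left, z up, the work surface at z = 0. Lengths are in m, angles in rad, forces in N, time in s.
With the tool pointing down it reaches from about 0.4 to 0.85 m from the base axis. Payload 4.5 kg.
Tool frame: the origin (TCP) lies midway between the tips of the shut fingers; the grasp point (between the pads) lies 19 mm behind it; x points along the fingers, y is the direction in which the jaws open and shut, and the axes are right-handed (so a half turn about x gives the same grasp; the last joint's range is limited). The gripper opens to 88 mm and grips with 3 to 60 N. Pads are 18 mm wide; open, the fingers measure 123 mm over their backs; the gripper's body (75 mm by 187 mm) begins 45 mm behind the grasp point.
Start: joints at [1.364, 0.689, -0.195, 1.565, 0.157, 0.902, -0.215], TCP at [0.149, -0.607, 0.239] pointing down, gripper open.
Joint ranges: [-3.01, 3.01], [-0.46, 2.08], [-1.47, 1.51], [0.13, 2.56], [-1, 4.14], [0.04, 2.09], [-2.66, 2.66]. Speed limits (rad/s): [2.57, 2.57, 3.14, 3.14, 3.14, 3.14, 3.14].

INTERFACE

Orientations are given as a unit quaternion [x, y, z, w].
In Python, from plant import r gives the robot as it stands.
- The arm moves only by the tool arm_command, never from a script. Its argument "plan" is a list of rows, each a list of 5 numbers: the finger opening in m, from 0 to 0.0881, then the shift along the tool's x, y, z in m, then the turn about the tool's x in rad. In form: [[grip, dx, dy, dz, roll], ...]. A call has 1 to 12 rows; each row shifts and turns the commanded pose from where the row before left it, along the tool's axes as they then stand; what a row does not reach is not made up. A row lasts 1/8 s, in which the tool goes at most 62.5 mm and 10.7 degrees, less where a joint would pass 70% of its speed; a pose out of reach is approached as far as the arm can. A call is refused whole if a number of a shift passes 0.0625 or a number of a turn 0.188, either way. A call with a gripper value outside its range is refused whole. The fingers move at their own pace and stop on an object; "force" is the grip in N (left out, the last holds). Time passes only in rows, so rows that do not move let the fingers close. It gives the time, the measured TCP pose, the force and the opening at its end, in the units of the state.
- r.get_state(): the state, without advancing time (a new reading comes with each control period).
- r.snapshot(name): name is "scene" or "top" or "wrist"; returns (picture, depth): 420x560x3 uint8, red, green, blue; 420x560 float32, m along the optical axis (not along the pixel's ray), 0 where there is no reading.
- r.calibration(name): a dict with "fx", "fy", "cx", "cy" (pixels), "eye" and "orientation" of the camera in the world; the wrist camera has in their place "mount" (4x4, takes a point from camera to tool coordinates, whose origin is the TCP and whose axes are the tool frame's). Camera axes: x right, y down, z forward; pixel columns grow to the right and rows downward; lengths in m; the calibration is good to about 2 mm. A picture is of the moment at which its call begins: read the wrist's pose just before it. calibration takes no time and is no camera call.
- r.finish_job(): hands the job in, once; it reports no verdict.
The state is a dict: "clock": time; "q": joint angles; "qd": joint speeds; "joint_torque": joint torques, N m; "tool_pos": TCP position; "eef_rot": TCP orientation; "contact_force": force on the tool from outside, world axes, zero at the start; "moment": the same for the moment, N m; "opening": opening from 0.0 (shut) to 1.0 (fully open).
Only numpy, scipy, OpenCV 4.12 (cv2) and the standard library are available. Lean on these libraries where they do the work, as an engineer would, in place of code of your own. Each camera call takes 0.05 s, during which the arm holds its last target.

TASK

Clear the left-over spools of wire (one or two) out of the tote and stand them on the cork mat, then put every loose grey sensor case upright into the tote, one to a pocket. When it is loaded, push the tote gently along the rollers until it is fully home in the bay against the test station, and only then throw the station's start lever right over, away from you. The cases have thin walls, so keep the grip on them to about 30 N at most, handle the tote softly (under 30 N, no faster than 0.3 m/s) and leave everything else on the bench alone.

Things in the scene. Friction and masses are not known exactly. Their poses are not given: they have to be found in the camera images.
- case1: Closed light-grey plastic sensor case, a box 95 (x) x 54 (y) x 58 (z) mm with four screw heads in its lid, 0.14 to 0.28 kg, standing lid up on the bench. Origin: centre of its underside; z up through the lid. 3 or 4 of the four cases are present (None at the start = absent). Thin walls: about 30 N a finger at most; 20 to 25 N across the 54 mm width lifts it safely.
- case2: Closed light-grey plastic sensor case, a box 95 (x) x 54 (y) x 58 (z) mm with four screw heads in its lid, 0.14 to 0.28 kg, standing lid up on the bench. Origin: centre of its underside; z up through the lid. 3 or 4 of the four cases are present (None at the start = absent). Thin walls: about 30 N a finger at most; 20 to 25 N across the 54 mm width lifts it safely.
- case3: Closed light-grey plastic sensor case, a box 95 (x) x 54 (y) x 58 (z) mm with four screw heads in its lid, 0.14 to 0.28 kg, standing lid up on the bench. Origin: centre of its underside; z up through the lid. 3 or 4 of the four cases are present (None at the start = absent). Thin walls: about 30 N a finger at most; 20 to 25 N across the 54 mm width lifts it safely.
- case4: Closed light-grey plastic sensor case, a box 95 (x) x 54 (y) x 58 (z) mm with four screw heads in its lid, 0.14 to 0.28 kg, standing lid up on the bench. Origin: centre of its underside; z up through the lid. 3 or 4 of the four cases are present (None at the start = absent). Thin walls: about 30 N a finger at most; 20 to 25 N across the 54 mm width lifts it safely.
- tote: Dark grey loose tray, 0.45 kg, 225 (x) x 177 (y) mm, on the rollers. Origin: centre of its underside; +x to the station. Floor 3 mm; front and side walls and two crossed dividers 3 mm thick, 20 mm above the floor: 2 x 2 pockets, 108 x 84 mm. Rear (-x) end plate, to push on: 5 mm thick, top 45 mm above the underside, outer face 112.5 mm behind the origin. Rolls at a few N; keep contact under 30 N.
- pocket0 (a point): Floor centre of the tote's front right pocket as seen looking along the tote's +x (3 mm above the tote's underside). Axes as the tote's.
- pocket1 (a point): Floor centre of the tote's rear right pocket as seen looking along the tote's +x (3 mm above the tote's underside). Axes as the tote's.
- pocket2 (a point): Floor centre of the tote's front left pocket as seen looking along the tote's +x (3 mm above the tote's underside). Axes as the tote's.
- pocket3 (a point): Floor centre of the tote's rear left pocket as seen looking along the tote's +x (3 mm above the tote's underside). Axes as the tote's.
- track: Fixed track of 12 free steel rollers (24 mm diameter, 34 mm apart), tops 47 mm above the bench. Origin: on the bench under the loading position; +x to the station. Side frames from x = -150 to 275 mm, inner faces at y = +-94.5 mm, tops 60 mm high. The grey test station, 240 mm wide, 170 mm high, closes the far end, face at x = 272.5 mm: the tote's rigid stop.
- bay_home (a point): Where the tote's origin lies when the tote is fully home: 160 mm along the track's +x from its origin, 47 mm above the bench. Axes as the track's.
- start_lever (a joint): The station's start lever, 80 mm long black toggle on a grey block on the bench right of the track; 0 = leaning towards the robot (-x of the track), 1.0 rad = right over away from the robot (+x of the track). Stiff enough to stay where it is left; starts at 0 to 0.15.
- start_lever_tip (a point): Centre of the 26 mm ball at the tip of the start lever, 80 mm from the pivot, which is 22 mm above the bench; upright at 0.5 rad. Pushing it along the track's +x throws the lever. The pivot axis is the track's y.
- spool1: Spool of wire, 58 mm diameter at its end flanges (4 mm thick), 52 mm at the wire between them, 64 mm tall, 0.2 kg, standing on end in the tote, in the rear right or the front left pocket. Origin: centre of its underside; z up. One or both of the two spools are present (None at the start = absent).
- spool2: Spool of wire, 58 mm diameter at its end flanges (4 mm thick), 52 mm at the wire between them, 64 mm tall, 0.2 kg, standing on end in the tote, in the rear right or the front left pocket. Origin: centre of its underside; z up. One or both of the two spools are present (None at the start = absent).
- mat: Fixed cork mat 190 (x) x 120 (y) x 3 (z) mm on the bench, where the spools are to stand side by side. Origin: centre of its underside.
- multimeter: Bystander: yellow multimeter 85 x 165 x 38 mm lying flat. Leave alone. Origin under its centre.
- case_lid: Bystander: spare grey case lid 120 x 80 x 14 mm lying open side up. Leave alone.
- toroid: Bystander: black ferrite ring, 44 mm across, 15 mm high, lying among the cases. Leave alone.
- screwdriver: Bystander: screwdriver lying on the bench near the robot. Leave alone.
- flux_jar: Bystander: closed jar, 56 mm across, 70 mm high, right of the track. Leave alone.
- mug: Bystander: white mug, 80 mm across, 90 mm high. Leave alone.
- tape_roll: Bystander: roll of tape 90 mm across, 24 mm high, lying flat. Leave alone.

How it is judged:
On the way, in this order (a step that is already met when the one before it is completed fails the run):
1. the spools stand on the cork mat and every case stands in a pocket of the tote (x of spool1 in the frame of mat between -0.088 and 0.088 m and y of spool1 in the frame of mat between -0.053 and 0.053 m and height (world z) of each of spool1, spool2 below 0.012 m and angle between each of spool1, spool2, case1, case2, case3, case4's own z axis and vertical below 0.12 rad and x of spool2 in the frame of mat between -0.088 and 0.088 m and y of spool2 in the frame of mat between -0.053 and 0.053 m and z of case1 in the frame of tote between -0.003 and 0.009 m and x of case1 in the frame of tote between -0.11 and 0.11 m and y of case1 in the frame of tote between -0.085 and 0.085 m and z of case2 in the frame of tote between -0.003 and 0.009 m and x of case2 in the frame of tote between -0.11 and 0.11 m and y of case2 in the frame of tote between -0.085 and 0.085 m and z of case3 in the frame of tote between -0.003 and 0.009 m and x of case3 in the frame of tote between -0.11 and 0.11 m and y of case3 in the frame of tote between -0.085 and 0.085 m and z of case4 in the frame of tote between -0.003 and 0.009 m and x of case4 in the frame of tote between -0.11 and 0.11 m and y of case4 in the frame of tote between -0.085 and 0.085 m), for 0.2 s.
2. the loaded tote is fully home in the bay (x of tote in the frame of bay_home above -0.008 m and y of tote in the frame of bay_home between -0.012 and 0.012 m and z of tote in the frame of bay_home below 0.006 m and angle between tote's own z axis and vertical below 0.05 rad and z of case1 in the frame of tote between -0.003 and 0.009 m and angle between each of case1, case2, case3, case4's own z axis and vertical below 0.12 rad and x of case1 in the frame of tote between -0.11 and 0.11 m and y of case1 in the frame of tote between -0.085 and 0.085 m and z of case2 in the frame of tote between -0.003 and 0.009 m and x of case2 in the frame of tote between -0.11 and 0.11 m and y of case2 in the frame of tote between -0.085 and 0.085 m and z of case3 in the frame of tote between -0.003 and 0.009 m and x of case3 in the frame of tote between -0.11 and 0.11 m and y of case3 in the frame of tote between -0.085 and 0.085 m and z of case4 in the frame of tote between -0.003 and 0.009 m and x of case4 in the frame of tote between -0.11 and 0.11 m and y of case4 in the frame of tote between -0.085 and 0.085 m), for 0.2 s.
3. the start lever is thrown right over (value of joint start_lever above 0.85 rad), for 0.2 s.
At the end, for the whole second after the job is handed in: Every case stands lid up on the floor of a tote pocket (within 7 degrees of upright), the tote is within 8 mm of fully home on the rollers, every spool stands upright on the mat (its centre over the mat, 7 mm or more inside the edge), the start lever is past 0.85 rad, and all is at rest (all of step 2 and x of spool1 in the frame of mat between -0.088 and 0.088 m and y of spool1 in the frame of mat between -0.053 and 0.053 m and height (world z) of each of spool1, spool2 below 0.012 m and angle between each of spool1, spool2's own z axis and vertical below 0.12 rad and x of spool2 in the frame of mat between -0.088 and 0.088 m and y of spool2 in the frame of mat between -0.053 and 0.053 m and linear speed of each of case1, case2, case3, case4, spool1, spool2, tote below 0.02 m/s and value of joint start_lever above 0.85 rad); the robot touches nothing.
It fails at once if a case is squeezed: the two fingers together press it with more than 70 N (about 35 N each) (contact force between the fingers and case1 above 70 N or contact force between the fingers and case2 above 70 N or contact force between the fingers and case3 above 70 N or contact force between the fingers and case4 above 70 N).
It fails at once if the robot presses on the tote with more than 30 N (contact force between any of the arm, the fingers and tote above 30 N).
It fails at once if the tote is flung: faster than 0.3 m/s (linear speed of tote above 0.3 m/s).
It fails at once if a bystander is moved more than 30 mm (distance of any of multimeter, case_lid, toroid, screwdriver, flux_jar, mug, tape_roll from where it was at the start of the episode above 0.03 m).
Of spool1, spool2 only 1 to 2 are there at a start; the rules pass over those that are not, and their reading is None.
Of case1, case2, case3, case4 only 3 to 4 are there at a start; the rules pass over those that are not, and their reading is None.
At some moment in a run one of case1, case2, case3, case4 may be knocked a few centimetres aside while the robot is not near it.
Once in a run the grip may slacken for a moment while it holds something.
It also fails if it takes over 210 s, if anything falls off the work surface, if the arm or the gripper's body presses on something with over 40 N, if the wrist force passes 120 N, or if a joint passes its speed limit or range.

## Working session

There is one attempt and no reset: what is moved stays moved. The work goes in short steps, Python scripts to look and compute and a tool call to move; the robot and the scene stay as the last step left them, time stands still between calls to the robot, and variables do not carry over. Pictures are saved under pics/ and viewed, and the job is handed in when it is done.

Besides the shell and the picture viewer there is one more tool, called after ">>>" by a JSON object that holds its "name" and its "arguments", one argument or row to a line. arm_command: Moves the arm, as the interface text tells. Its arguments: {"type":"object","properties":{"plan":{"type":"array","items":{"type":"array","items":{"type":"number"}}},"force":{"type":"number"}},"required":["plan"]}

```bash
ls; mkdir -p pics
python3 - <<'E'
from plant import r
import cv2,numpy as np
s=r.get_state();print(s)
for n in["scene","top","wrist"]:
    p,d=r.snapshot(n);cv2.imwrite(f"pics/{n}0.png",p[:,:,::-1]);np.save(f"pics/{n}0.npy",d);print(n,r.calibration(n))
E
```

```text
pics
{'clock': 0.0, 'q': array([ 1.36382606,  0.68995253, -0.19450542,  1.56634359,  0.15731571,
        0.90249581, -0.21509112]), 'qd': array([ 0.00017764,  0.00112629,  0.00065087,  0.00202013, -0.00088575,
        0.00036499,  0.00025788]), 'joint_torque': array([-4.01396464e-04, -5.27564335e+01, -1.26663275e+00, -1.53429347e+01,
       -5.25724702e-02,  6.53733354e-03,  1.69838409e-04]), 'tool_pos': array([ 0.14882483, -0.60637462,  0.23792956]), 'eef_rot': array([-0.70185496, -0.08557892,  0.70211441, -0.08432802]), 'contact_force': array([0.20595314, 0.44715255, 0.13297438]), 'moment': array([-0.00392057,  0.00060776,  0.03103382]), 'opening': 0.9962634890426827}
scene {'fx': 407.9796872216721, 'fy': 407.9796872216721, 'cx': 281.06490250543203, 'cy': 205.73123423987496, 'eye': array([1.36686415, 0.22075264, 0.7613595 ]), 'orientation': array([ 0.56254148,  0.70288385, -0.33971986, -0.27219807])}
top {'fx': 418.10756984377986, 'fy': 418.10756984377986, 'cx': 279.2682861845619, 'cy': 212.02947525624694, 'eye': array([0.36134605, 0.01651474, 1.3862664 ]), 'orientation': array([ 0.70737168, -0.70414609,  0.04147211, -0.0456471 ])}
wrist {'fx': 338.67660902047896, 'fy': 338.67660902047896, 'cx': 276.1558957821179, 'cy': 214.96890275936013, 'mount': array([[ 1.27950361e-04, -2.55195866e-01,  9.66889370e-01,
        -1.45256579e-01],
       [ 9.99999992e-01,  5.07568087e-05, -1.18935460e-04,
        -2.29717004e-04],
       [-1.87243812e-05,  9.66889377e-01,  2.55195870e-01,
        -6.44440958e-02],
       [ 0.00000000e+00,  0.00000000e+00,  0.00000000e+00,
         1.00000000e+00]])}
```

View pics/top0.png

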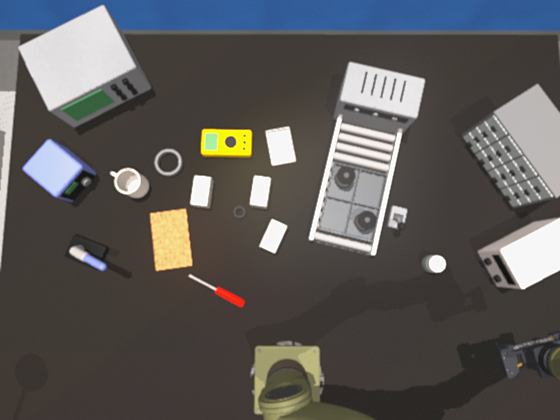

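View pics/scene0.png

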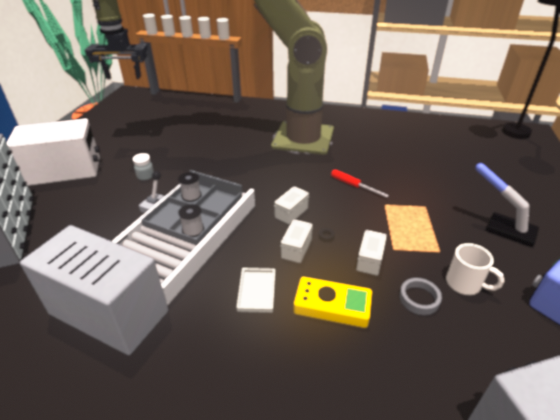

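View pics/wrist0.png

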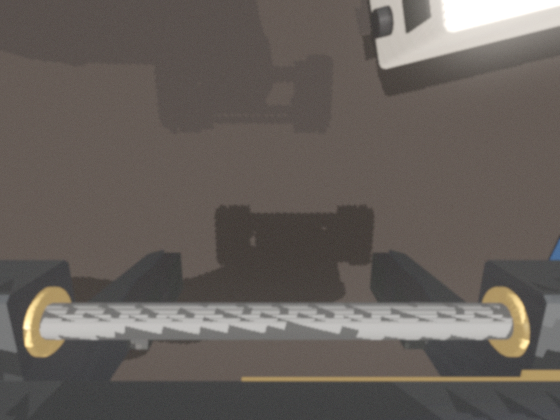

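Top view: cases at (202,191), (260,191), (273,236); spare lid at (281,145); spools in the tote at (345,177) and (366,220); mat at (171,239); lever at (398,215). I'll measure them next.

```bash
cat > h.py <<'E'
import numpy as np,cv2
from plant import r
from scipy.spatial.transform import Rotation as R
def cam(name,st=None):
    c=r.calibration(name)
    if name=="wrist":
        T=np.eye(4);T[:3,:3]=R.from_quat(st["eef_rot"]).as_matrix();T[:3,3]=st["tool_pos"];T=T@c["mount"]
        return c,T[:3,:3],T[:3,3]
    return c,R.from_quat(c["orientation"]).as_matrix(),np.array(c["eye"])
def cloud(d,c,M,e):
    v,u=np.mgrid[:d.shape[0],:d.shape[1]]
    P=np.stack([(u-c["cx"])/c["fx"]*d,(v-c["cy"])/c["fy"]*d,d],-1)
    return P@M.T+e
def ray(uv,z,c,M,e):
    uv=np.atleast_2d(uv).astype(float)
    D=np.stack([(uv[:,0]-c["cx"])/c["fx"],(uv[:,1]-c["cy"])/c["fy"],np.ones(len(uv))],-1)@M.T
    return e+D*((z-e[2])/D[:,2:])
def pix(X,c,M,e):
    p=(np.atleast_2d(X)-e)@M
    return np.stack([p[:,0]/p[:,2]*c["fx"]+c["cx"],p[:,1]/p[:,2]*c["fy"]+c["cy"]],-1)
def rect(xy):
    (cx,cy),(w,h),a=cv2.minAreaRect(np.asarray(xy,np.float32)*1000)
    if w<h: w,h,a=h,w,a+90
    return round(cx),round(cy),round(w),round(h),round((a+90)%180-90,1)
E
python3 - <<'E'
from h import *
d=np.load("pics/top0.npy");c,M,e=cam("top")
im=cv2.imread("pics/top0.png")
P=cloud(d,c,M,e)
print("bench z",np.median(P[300:320,150:200,2]), "d0 count",(d==0).sum())
hsv=cv2.cvtColor(im,cv2.COLOR_BGR2HSV)
white=((hsv[...,1]<40)&(hsv[...,2]>150)).astype(np.uint8)
n,l,s,ce=cv2.connectedComponentsWithStats(white)
for i in range(1,n):
    if s[i,4]<60: continue
    m=l==i; zz=np.median(P[m][:,2])
    ys,xs=np.nonzero(m)
    q=ray(np.stack([xs,ys],-1),zz,c,M,e)
    print(ce[i].round(),s[i,4],"z",zz.round(3),rect(q[:,:2]))
mat=((hsv[...,0]>5)&(hsv[...,0]<20)&(hsv[...,1]>100)&(hsv[...,2]>150)).astype(np.uint8);mat[:200]=0
ys,xs=np.nonzero(mat[:, :220]);print("mat",rect(ray(np.stack([xs,ys],-1),.003,c,M,e)[:,:2]))
# spools : height
for (u,v) in [(345,177),(366,220)]:
    w=P[v-16:v+17,u-16:u+17];print((u,v),"z",np.percentile(w[...,2],[5,50,95]).round(3))
    m=(w[...,2]>.1)
    print(w[m][:,:2].mean(0),m.sum(),w[m][:,:2].min(0),w[m][:,:2].max(0))
for (u,v) in [(398,210),(398,220),(434,264),(360,197),(372,170),(239,212)]:
    print((u,v),P[v,u].round(3))
big=cv2.resize(im[100:260,300:440],None,fx=4,fy=4,interpolation=cv2.INTER_CUBIC);cv2.imwrite("pics/t1.png",big[:600])
E
```

```text
bench z -0.000662175083939176 d0 count 954
[76. 57.] 6954 z 0.159 (997, 658, 300, 240, -61.5)
[382.  90.] 3039 z 0.169 (889, -286, 239, 130, 76.4)
[535. 134.] 4150 z 0.219 (716, -735, 297, 169, 32.7)
[  5. 151.] 1310 z -0.751 (815, 1451, 929, 80, 5.0)
[353. 186.] 5131 z 0.048 (623, -224, 431, 221, -13.6)
[280. 146.] 929 z 0.004 (760, 23, 128, 86, 11.1)
[168. 162.] 205 z 0.022 (699, 400, 86, 84, 2.0)
[ 71. 167.] 106 z 0.109 (655, 675, 67, 34, 3.9)
[130. 182.] 747 z 0.041 (625, 520, 124, 93, -89.8)
[368. 190.] 757 z 0.05 (602, -262, 102, 80, -12.5)
[200. 191.] 555 z 0.057 (595, 280, 100, 59, -6.3)
[260. 191.] 556 z 0.057 (595, 87, 101, 59, -8.1)
[397. 215.] 223 z 0.024 (515, -361, 71, 51, -13.0)
[273. 236.] 570 z 0.057 (450, 45, 100, 58, -24.3)
[530. 252.] 3224 z 0.149 (393, -713, 262, 155, -63.1)
[ 77. 253.] 139 z 0.117 (393, 637, 51, 26, 60.4)
[437. 263.] 261 z 0.068 (365, -467, 53, 53, -2.2)
[202. 282.] 88 z 0.014 (302, 275, 95, 9, 63.1)
mat (441, 384, 194, 125, 8.4)
(345, 177) z [0.005 0.052 0.116]
[ 0.62759078 -0.17698084] 283 [ 0.36134605 -0.20995749] [0.6638384  0.01651474]
(366, 220) z [0.045 0.056 0.116]
[ 0.49426204 -0.24088158] 289 [ 0.36134605 -0.27169214] [0.52370473 0.01651474]
(398, 210) [ 0.539 -0.365  0.023]
(398, 220) [ 0.502 -0.355  0.053]
(434, 264) [ 0.363 -0.459  0.069]
(360, 197) [ 0.576 -0.235  0.053]
(372, 170) [ 0.676 -0.286  0.006]
(239, 212) [0.532 0.159 0.003]
```

View pics/t1.png

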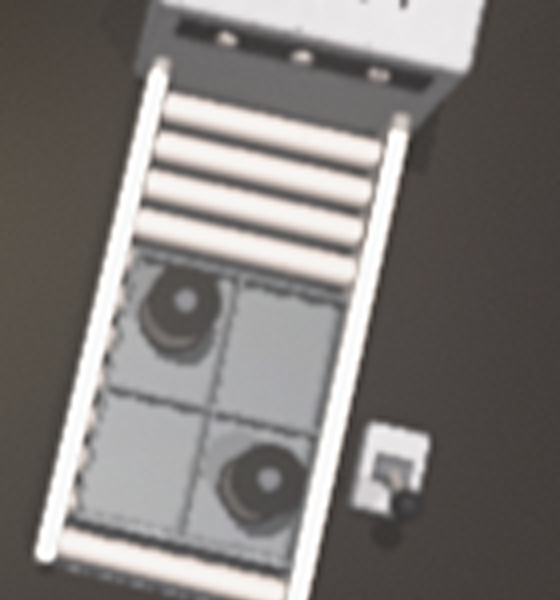

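```bash
cat >> h.py <<'E'
def go(x,y,z,yaw):
    """yaw deg of jaw axis in world. prints roll needed, then shift in tool axes after roll"""
    s=r.get_state();Q=R.from_quat(s["eef_rot"]);A=Q.as_matrix()
    cur=np.degrees(np.arctan2(A[1,1],A[0,1]));dyaw=(yaw-cur+90)%180-90
    roll=-np.radians(dyaw)   # tool x down
    B=(Q*R.from_rotvec([roll,0,0])).as_matrix()
    D=np.array([x,y,z])-s["tool_pos"]
    print("t",round(s["clock"],2),"tcp",s["tool_pos"].round(4),"jaw yaw",round(cur,1),"tilt",A[2,0].round(4),"q7",s["q"][6].round(2),"op",round(s["opening"]*88.1,1),"F",s["contact_force"].round(1))
    print(" roll",roll.round(3),"(n=%.1f)"%(abs(roll)/.187),"then tool shift",(B.T@D).round(4),"| in present axes",(A.T@D).round(4))
E
python3 - <<'E'
from h import *
print(R.from_quat(r.get_state()["eef_rot"]).as_matrix().round(3))
go(.55,-.2,.40,76.4)
E
```

```text
[[-0.     0.239 -0.971]
 [ 0.001 -0.971 -0.239]
 [-1.    -0.001  0.   ]]
t 0.15 tcp [ 0.1489 -0.6065  0.2381] jaw yaw -76.2 tilt -1.0 q7 -0.22 op 88.2 F [ 0.6 -0.1  0.1]
 roll 0.478 (n=2.6) then tool shift [-0.1615 -0.4896 -0.2941] | in present axes [-0.1615 -0.2993 -0.4865]
```

>>> {"name": "arm_command", "arguments": {
  "plan": [
    [0.088,-0.06,0,0,0.16],
    [0.088,-0.06,0,0,0.16],
    [0.088,-0.04,0,0,0.158],
    [0.088,0,-0.06,-0.036,0],
    [0.088,0,-0.06,-0.036,0],
    [0.088,0,-0.06,-0.036,0],
    [0.088,0,-0.06,-0.036,0],
    [0.088,0,-0.06,-0.036,0],
    [0.088,0,-0.06,-0.036,0],
    [0.088,0,-0.06,-0.036,0],
    [0.088,0,-0.06,-0.036,0],
    [0.088,0,-0.01,-0.006,0]
  ]
}}

```text
clock: 1.65
tool_pos: [0.5111, -0.237, 0.3982]
eef_rot: [0.703, -0.079, -0.702, -0.082]
contact_force: [0.1, 0.1, -0.2]
opening: 0.997
```

>>> {"name": "arm_command", "arguments": {
  "plan": [
    [0.088,0,0,0,0],
    [0.088,0,0,0,0]
  ]
}}

```text
clock: 1.9
tool_pos: [0.5066, -0.2445, 0.3986]
eef_rot: [-0.702, 0.085, 0.702, 0.084]
contact_force: [-0.2, -0.4, -0.1]
opening: 0.999
```

Run:
```python
from h import *
go(.55,-.2,.40,76.4)
s=r.get_state();p,d=r.snapshot("wrist");cv2.imwrite("pics/w1.png",p[:,:,::-1]);np.savez("pics/w1.npz",d=d,s=np.r_[s["tool_pos"],s["eef_rot"]])
```

```text
t 1.9 tcp [ 0.5066 -0.2445  0.3986] jaw yaw -103.8 tilt -1.0 q7 -1.51 op 88.0 F [-0.2 -0.4 -0.1]
 roll -0.003 (n=0.0) then tool shift [-0.0015 -0.0534 -0.0318] | in present axes [-0.0015 -0.0535 -0.0316]
```

View pics/w1.png

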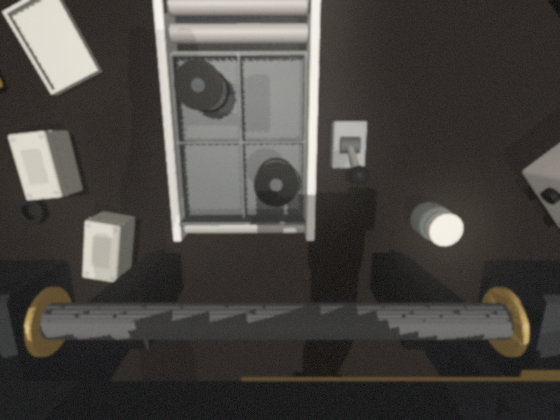

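The wrist view shows the tote with its divider cross at about (242,142), spool tops at (200,84) and (276,182), the lever ball at (358,175) and two cases on the left.

Run:
```python
from h import *
z=np.load("pics/w1.npz");d=z["d"];s=dict(tool_pos=z["s"][:3],eef_rot=z["s"][3:])
c,M,e=cam("wrist",s)
P=cloud(d,c,M,e);im=cv2.imread("pics/w1.png")
for n,m in dict(spA=(slice(55,115),slice(170,235)),spB=(slice(150,215),slice(245,310))).items():
    w=P[m];k=(w[...,2]>.105)&(w[...,2]<.125);q=w[k]
    (cx,cy),rad=cv2.minEnclosingCircle((q[:,:2]*1000).astype(np.float32));print(n,cx,cy,rad,np.median(q[:,2]),len(q))
for uv,zz,n in [((242,142),.070,"divider cross"),((174,52),.07,"front left"),((306,52),.07,"front right"),((358,175),.08,"ball"),((181,238),.06,"rail rear L"),((310,238),.06,"rail rear R")]:
    print(n,ray(uv,zz,c,M,e)[0].round(4), P[uv[1],uv[0]].round(4))
w=P[140:210,330:385];k=(w[...,2]>.03)&(w[...,2]<.15);print("lever",np.percentile(w[k],[2,50,98],axis=0).round(3))
w=P[:240,150:320]
k=(w[...,2]>.054)&(w[...,2]<.064);print("rail",rect(w[k][:,:2]))
cv2.imwrite("pics/w1b.png",cv2.resize(im[40:250,150:380],None,fx=2.8,fy=2.8,interpolation=cv2.INTER_CUBIC))
```

```text
spA 637.3218383789062 -180.70150756835938 29.20304298400879 0.11322226493700199 1981
spB 498.3128662109375 -242.57003784179688 29.07061004638672 0.1130420261263777 1581
divider cross [ 0.5587 -0.2097  0.07  ] [ 0.5587 -0.2096  0.0694]
front left [ 0.6886 -0.1547  0.07  ] [ 0.6954 -0.1488  0.043 ]
front right [ 0.6482 -0.3193  0.07  ] [ 0.6486 -0.3195  0.0681]
ball [ 0.4781 -0.3539  0.08  ] [ 0.4834 -0.3485  0.1067]
rail rear L [ 0.444  -0.0823  0.06  ] [ 0.4438 -0.0821  0.0594]
rail rear R [ 0.3976 -0.2708  0.06  ] [ 0.3968 -0.2708  0.0577]
lever [[ 0.472 -0.374  0.031]
 [ 0.495 -0.355  0.074]
 [ 0.523 -0.342  0.106]]
rail (575, -211, 321, 214, -13.7)
```

View pics/w1b.png

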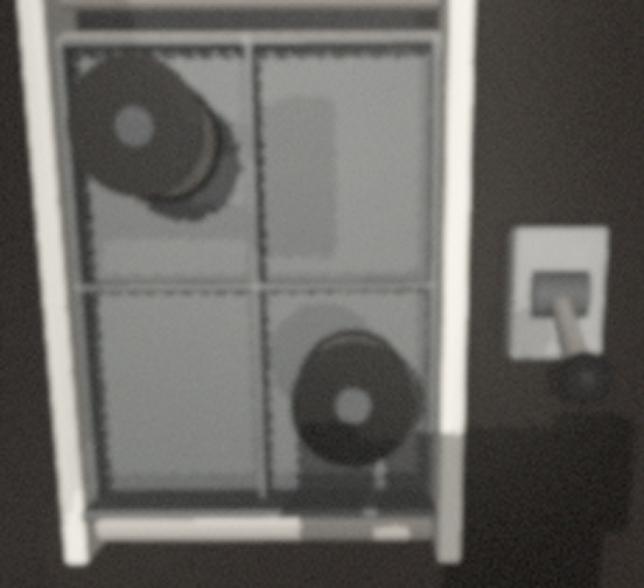

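Run:
```python
from h import *
go(.4983,-.2426,.15,76.3)
```

```text
t 1.95 tcp [ 0.5066 -0.2445  0.3987] jaw yaw -103.8 tilt -1.0 q7 -1.51 op 87.9 F [-0.5  0.8  0.3]
 roll -0.002 (n=0.0) then tool shift [ 2.488e-01 -2.000e-04  8.300e-03] | in present axes [ 2.488e-01 -2.000e-04  8.300e-03]
```

>>> {"name": "arm_command", "arguments": {
  "plan": [
    [0.088,0.06,0,0.008,0],
    [0.088,0.06,0,0,0],
    [0.088,0.06,0,0,0],
    [0.088,0.05,0,0,0],
    [0.088,0.018,0,0,0],
    [0.088,0,0,0,0],
    [0.088,0,0,0,0]
  ],
  "force": 40
}}

```text
clock: 2.82
tool_pos: [0.5006, -0.2417, 0.1518]
eef_rot: [0.703, -0.085, -0.701, -0.084]
contact_force: [-0.2, -0.4, 0.6]
opening: 1.0
```

Run:
```python
from h import *
go(.4983,-.2426,.075,76.3)
p,d=r.snapshot("wrist");cv2.imwrite("pics/w2.png",p[:,:,::-1])
```

```text
t 2.83 tcp [ 0.5006 -0.2417  0.1518] jaw yaw -103.7 tilt -1.0 q7 -1.58 op 88.1 F [-0.2 -0.4  0.6]
 roll 0.0 (n=0.0) then tool shift [0.0768 0.0014 0.0022] | in present axes [0.0768 0.0014 0.0022]
```

View pics/w2.png

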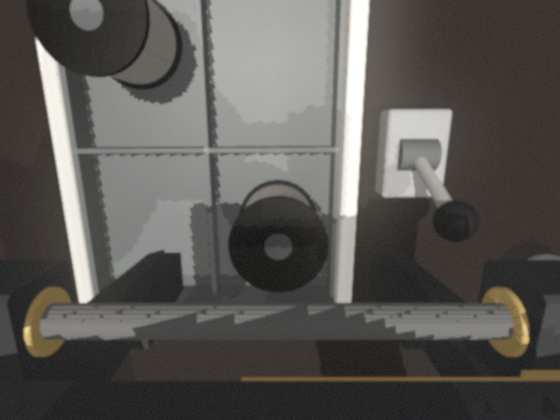

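The spool is centred between the fingers, at (277,247). Descending and gripping.

>>> {"name": "arm_command", "arguments": {
  "plan": [
    [0.088,0.04,0.001,0.002,0],
    [0.088,0.036,0,0,0],
    [0.088,0,0,0,0],
    [0.05,0,0,0,0],
    [0.05,0,0,0,0],
    [0.05,0,0,0,0],
    [0.05,0,0,0,0],
    [0.05,0,0,0,0]
  ],
  "force": 40
}}

```text
clock: 3.88
tool_pos: [0.4986, -0.2418, 0.0756]
eef_rot: [0.703, -0.084, -0.702, -0.083]
contact_force: [-1.0, -1.0, 6.2]
opening: 0.617
```

Run:
```python
from h import *
go(.4983,-.2426,.075,76.3)
```

```text
t 3.88 tcp [ 0.4986 -0.2418  0.0756] jaw yaw -103.6 tilt -1.0 q7 -1.6 op 54.4 F [-1.  -1.   6.2]
 roll 0.002 (n=0.0) then tool shift [0.0006 0.0009 0.0001] | in present axes [0.0006 0.0009 0.0001]
```

>>> {"name": "arm_command", "arguments": {
  "plan": [
    [0.05,0,0,0,0],
    [0.05,0,0,0,0],
    [0.05,-0.01,0,0,0],
    [0.05,-0.03,0,0,0],
    [0.05,-0.04,0,0,0],
    [0.05,-0.04,0,0,0],
    [0.05,-0.04,0,0,0],
    [0.05,-0.02,0,0,0],
    [0.05,0,0,0,0]
  ]
}}

```text
clock: 5.0
tool_pos: [0.4987, -0.241, 0.2562]
eef_rot: [0.703, -0.084, -0.701, -0.083]
contact_force: [-0.3, -0.3, -2.4]
opening: 0.618
```

Run:
```python
from h import *
go(.397,.378,.25,98.4)
p,d=r.snapshot("wrist");cv2.imwrite("pics/w3.png",p[:,:,::-1])
```

```text
t 5.0 tcp [ 0.4987 -0.241   0.2562] jaw yaw -103.6 tilt -1.0 q7 -1.55 op 54.4 F [-0.3 -0.3 -2.4]
 roll -0.384 (n=2.1) then tool shift [ 0.0053 -0.6272  0.0102] | in present axes [ 0.0053 -0.5778  0.2442]
```

View pics/w3.png

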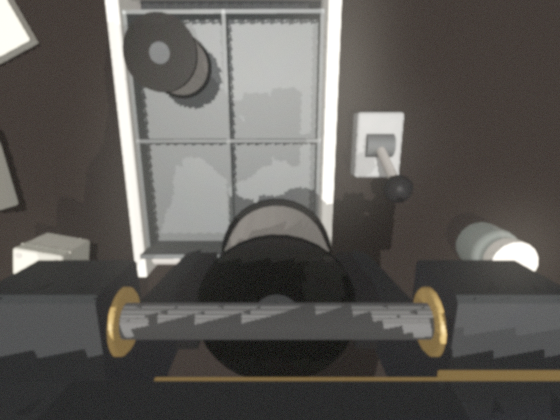

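The spool is held and appears upright. Carrying it to the mat.

>>> {"name": "arm_command", "arguments": {
  "plan": [
    [0.05,0,-0.02,0,-0.13],
    [0.05,0,-0.04,0.005,-0.13],
    [0.05,0,-0.054,0.005,-0.124],
    [0.05,0,-0.055,0,0],
    [0.05,0,-0.055,0,0],
    [0.05,0,-0.055,0,0],
    [0.05,0,-0.055,0,0],
    [0.05,0,-0.055,0,0],
    [0.05,0,-0.055,0,0],
    [0.05,0,-0.055,0,0],
    [0.05,0,-0.055,0,0],
    [0.05,0,-0.045,0,0]
  ]
}}

```text
clock: 6.55
tool_pos: [0.4232, 0.3542, 0.253]
eef_rot: [-0.704, -0.052, 0.706, -0.053]
contact_force: [0.8, 0.6, -1.5]
opening: 0.619
```

>>> {"name": "arm_command", "arguments": {
  "plan": [
    [0.05,0,-0.02,0,0],
    [0.05,0,0,0,0],
    [0.05,0,0,0,0]
  ]
}}

```text
clock: 6.92
tool_pos: [0.4227, 0.3693, 0.2541]
eef_rot: [-0.705, -0.05, 0.706, -0.052]
contact_force: [0.3, 1.2, -2.1]
opening: 0.616
```

Run:
```python
from h import *
go(.397,.378,.029,98.4)
s=r.get_state();p,d=r.snapshot("wrist");cv2.imwrite("pics/w4.png",p[:,:,::-1])
p,d=r.snapshot("scene");cv2.imwrite("pics/s4.png",p[:,:,::-1])
c,M,e=cam("wrist",s);
# predicted pixel of mat corners
a=np.radians(8.4);ux=np.array([np.cos(a),np.sin(a)]);uy=np.array([-ux[1],ux[0]])
for i,j in[(1,1),(1,-1),(-1,-1),(-1,1)]:
    q=np.r_[np.array([.441,.384])+i*.095*ux+j*.06*uy,.003];print(pix(q,c,M,e)[0].round())
```

```text
t 6.92 tcp [0.4227 0.3693 0.2541] jaw yaw -81.7 tilt -1.0 q7 -2.39 op 54.3 F [ 0.3  1.2 -2.1]
 roll -0.003 (n=0.0) then tool shift [ 0.225 -0.013  0.024] | in present axes [ 0.225  -0.0129  0.024 ]
[210.  77.]
[319.  77.]
[315. 242.]
[218. 242.]
```

View pics/w4.png

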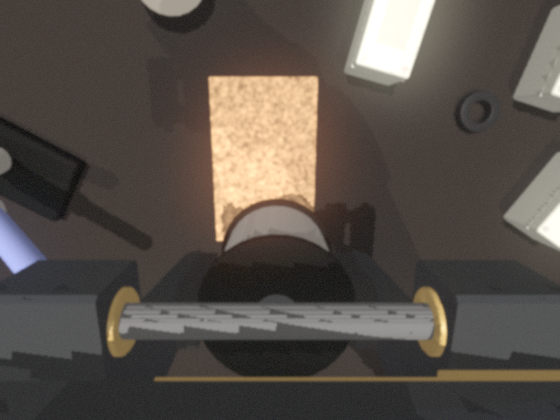

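View pics/s4.png

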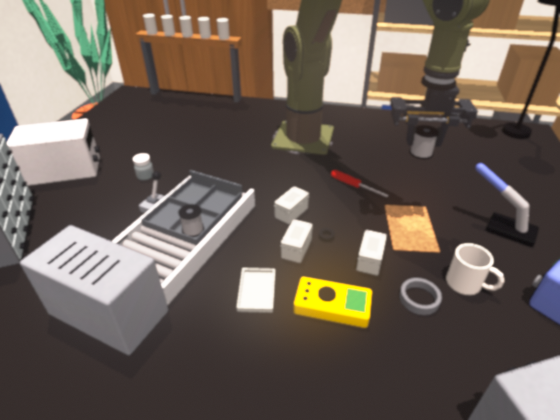

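The mat's corners in the image match the prediction to within 2 px, and the spool hangs upright. Lowering it.

>>> {"name": "arm_command", "arguments": {
  "plan": [
    [0.05,0.02,-0.006,0.012,0],
    [0.05,0.04,-0.007,0.012,0],
    [0.05,0.05,0,0,0],
    [0.05,0.05,0,0,0],
    [0.05,0.04,0,0,0],
    [0.05,0.015,0,0,0],
    [0.05,0.005,0,0,0],
    [0.05,0.002,0,0,0],
    [0.05,0,0,0,0],
    [0.05,0,0,0,0]
  ]
}}

```text
clock: 8.28
tool_pos: [0.3968, 0.382, 0.0336]
eef_rot: [0.706, 0.052, -0.705, 0.051]
contact_force: [-1.1, 0.1, -1.9]
opening: 0.618
```

Run:
```python
from h import *
go(.397,.378,.029,98.4)
```

```text
t 8.28 tcp [0.3968 0.382  0.0336] jaw yaw -81.6 tilt -1.0 q7 -2.53 op 54.5 F [-1.1  0.1 -1.9]
 roll 0.0 (n=0.0) then tool shift [0.0046 0.004  0.0004] | in present axes [0.0046 0.004  0.0004]
```

>>> {"name": "arm_command", "arguments": {
  "plan": [
    [0.05,0.003,0.002,0,0],
    [0.05,0.002,0.001,0,0],
    [0.05,0,0,0,0],
    [0.05,0,0,0,0]
  ]
}}

```text
clock: 8.78
tool_pos: [0.3968, 0.3789, 0.0286]
eef_rot: [0.705, 0.052, -0.705, 0.052]
contact_force: [-1.5, -0.6, 7.7]
opening: 0.617
```

Run:
```python
from h import *
go(.397,.378,.029,98.4)
```

```text
t 8.78 tcp [0.3968 0.3789 0.0286] jaw yaw -81.6 tilt -1.0 q7 -2.53 op 54.3 F [-1.5 -0.6  7.7]
 roll 0.0 (n=0.0) then tool shift [-0.0004  0.0009 -0.0001] | in present axes [-0.0004  0.0009 -0.0001]
```

Contact. Releasing and lifting.

>>> {"name": "arm_command", "arguments": {
  "plan": [
    [0.088,0,0,0,0],
    [0.088,0,0,0,0],
    [0.088,0,0,0,0],
    [0.088,0,0,0,0],
    [0.088,-0.02,0,0,0],
    [0.088,-0.05,0,0,0],
    [0.088,-0.05,0,0,0],
    [0.088,-0.05,0,0,0],
    [0.088,-0.05,0,0,0],
    [0.088,0,0,0,0]
  ]
}}

```text
clock: 10.02
tool_pos: [0.3984, 0.3804, 0.2514]
eef_rot: [0.707, 0.054, -0.703, 0.05]
contact_force: [0.1, 0.3, -0.3]
opening: 0.997
```

Run:
```python
from h import *
go(.6373,-.1807,.20,76.3)
p,d=r.snapshot("top");cv2.imwrite("pics/t5.png",p[:,:,::-1])
```

```text
t 10.03 tcp [0.3984 0.3804 0.2514] jaw yaw -81.6 tilt -1.0 q7 -2.44 op 87.9 F [ 0.1  0.3 -0.3]
 roll 0.385 (n=2.1) then tool shift [ 0.0493  0.4889 -0.3648] | in present axes [ 0.0493  0.5902 -0.1542]
```

View pics/t5.png

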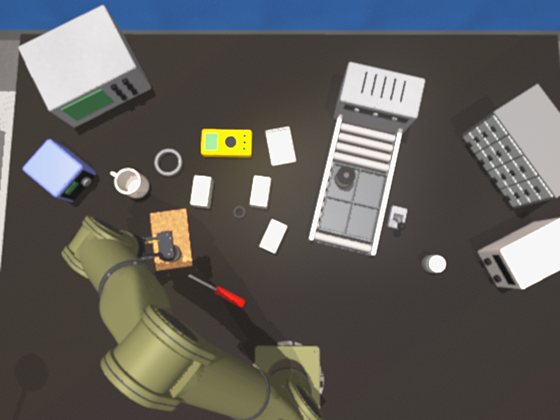

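Spool 1 is on the mat under the gripper, and nothing else has moved. Going to the second spool.

>>> {"name": "arm_command", "arguments": {
  "plan": [
    [0.088,0,0.02,-0.01,0.13],
    [0.088,0,0.045,-0.032,0.13],
    [0.088,0,0.046,-0.035,0.125],
    [0.088,0,0.047,-0.036,0],
    [0.088,0,0.047,-0.036,0],
    [0.088,0,0.047,-0.036,0],
    [0.088,0,0.047,-0.036,0],
    [0.088,0,0.047,-0.036,0],
    [0.088,0,0.047,-0.036,0],
    [0.088,0,0.047,-0.036,0],
    [0.088,0.02,0.04,-0.034,0],
    [0.088,0.03,0,0,0]
  ]
}}

```text
clock: 11.58
tool_pos: [0.6627, -0.1669, 0.195]
eef_rot: [-0.702, 0.088, 0.702, 0.085]
contact_force: [-0.0, 0.9, -0.5]
opening: 0.999
```

>>> {"name": "arm_command", "arguments": {
  "plan": [
    [0.088,0,0,0,0],
    [0.088,0,0,0,0]
  ]
}}

```text
clock: 11.82
tool_pos: [0.6627, -0.1587, 0.1976]
eef_rot: [-0.702, 0.083, 0.702, 0.084]
contact_force: [1.0, 0.5, 1.7]
opening: 0.999
```

Run:
```python
from h import *
go(.6373,-.1807,.15,76.3)
p,d=r.snapshot("wrist");cv2.imwrite("pics/w6.png",p[:,:,::-1])
```

```text
t 11.82 tcp [ 0.6627 -0.1587  0.1976] jaw yaw -103.6 tilt -1.0 q7 -1.75 op 88.1 F [1.  0.5 1.7]
 roll 0.003 (n=0.0) then tool shift [0.0476 0.0275 0.0195] | in present axes [0.0476 0.0274 0.0195]
```

View pics/w6.png

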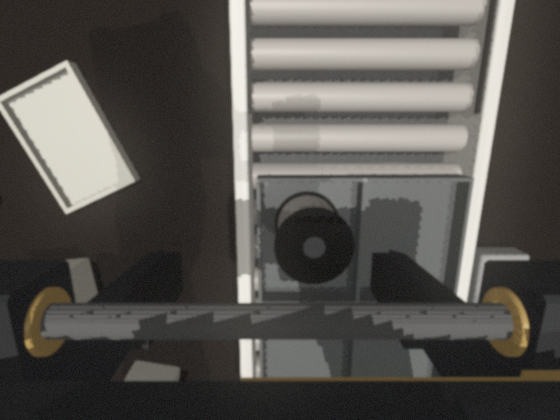

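>>> {"name": "arm_command", "arguments": {
  "plan": [
    [0.088,0,0.014,0.01,0],
    [0.088,0.02,0.0135,0.0095,0],
    [0.088,0.03,0,0,0],
    [0.088,0,0,0,0],
    [0.088,0,0,0,0]
  ]
}}

```text
clock: 12.5
tool_pos: [0.638, -0.1823, 0.1492]
eef_rot: [0.703, -0.084, -0.701, -0.084]
contact_force: [0.1, -0.3, 0.2]
opening: 0.995
```

Run:
```python
from h import *
go(.6373,-.1807,.075,76.3)
p,d=r.snapshot("wrist");cv2.imwrite("pics/w7.png",p[:,:,::-1])
```

```text
t 12.5 tcp [ 0.638  -0.1823  0.1492] jaw yaw -103.6 tilt -1.0 q7 -1.73 op 87.6 F [ 0.1 -0.3  0.2]
 roll 0.001 (n=0.0) then tool shift [ 0.0742 -0.0014  0.0012] | in present axes [ 0.0742 -0.0014  0.0012]
```

View pics/w7.png

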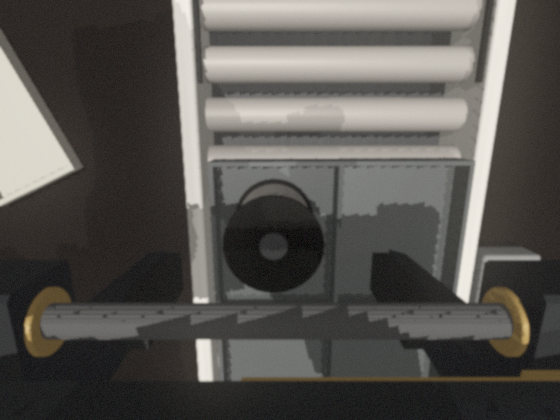

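The spool is centred at (273,246). Descending, gripping and lifting.

>>> {"name": "arm_command", "arguments": {
  "plan": [
    [0.088,0.04,-0.001,0.001,0],
    [0.088,0.034,0,0,0],
    [0.088,0,0,0,0],
    [0.05,0,0,0,0],
    [0.05,0,0,0,0],
    [0.05,0,0,0,0],
    [0.05,0,0,0,0],
    [0.05,0,0,0,0],
    [0.05,0,0,0,0],
    [0.05,0,0,0,0]
  ],
  "force": 40
}}

```text
clock: 13.8
tool_pos: [0.6372, -0.1806, 0.0746]
eef_rot: [0.703, -0.084, -0.702, -0.084]
contact_force: [-0.5, 0.3, 6.1]
opening: 0.622
```

>>> {"name": "arm_command", "arguments": {
  "plan": [
    [0.05,-0.01,0,0,0],
    [0.05,-0.03,0,0,0],
    [0.05,-0.04,0,0,0],
    [0.05,-0.04,0,0,0],
    [0.05,-0.04,0,0,0],
    [0.05,-0.02,0,0,0],
    [0.05,0,0,0,0]
  ]
}}

```text
clock: 14.68
tool_pos: [0.6372, -0.1813, 0.2553]
eef_rot: [0.703, -0.084, -0.701, -0.084]
contact_force: [-0.7, 0.4, -2.5]
opening: 0.618
```

Run:
```python
from h import *
go(.485,.391,.25,98.4)
p,d=r.snapshot("wrist");cv2.imwrite("pics/w8.png",p[:,:,::-1])
```

```text
t 14.68 tcp [ 0.6372 -0.1813  0.2553] jaw yaw -103.7 tilt -1.0 q7 -1.71 op 54.5 F [-0.7  0.4 -2.5]
 roll -0.385 (n=2.1) then tool shift [ 0.0043 -0.5884  0.067 ] | in present axes [ 0.0043 -0.5201  0.2831]
```

View pics/w8.png

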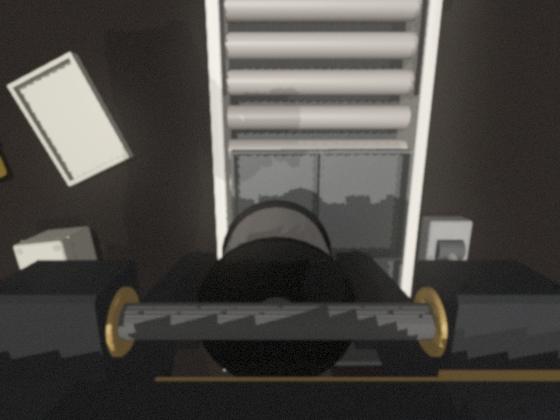

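>>> {"name": "arm_command", "arguments": {
  "plan": [
    [0.05,0,-0.02,0,-0.13],
    [0.05,0,-0.045,0.005,-0.13],
    [0.05,0,-0.055,0.008,-0.125],
    [0.05,0,-0.055,0.009,0],
    [0.05,0,-0.055,0.009,0],
    [0.05,0,-0.055,0.009,0],
    [0.05,0,-0.055,0.009,0],
    [0.05,0,-0.055,0.009,0],
    [0.05,0,-0.055,0.009,0],
    [0.05,0,-0.055,0,0],
    [0.05,0,-0.055,0,0],
    [0.05,0,-0.028,0,0]
  ]
}}

```text
clock: 16.23
tool_pos: [0.5073, 0.3972, 0.2516]
eef_rot: [-0.704, -0.053, 0.706, -0.053]
contact_force: [0.4, -1.2, -2.3]
opening: 0.624
```

>>> {"name": "arm_command", "arguments": {
  "plan": [
    [0.05,0,0,0,0],
    [0.05,0,0,0,0],
    [0.05,0,0,0,0]
  ]
}}

```text
clock: 16.6
tool_pos: [0.511, 0.3914, 0.2532]
eef_rot: [-0.705, -0.05, 0.705, -0.052]
contact_force: [-0.0, -0.4, -2.2]
opening: 0.62
```

Run:
```python
from h import *
go(.485,.391,.034,98.4)
p,d=r.snapshot("wrist");cv2.imwrite("pics/w9.png",p[:,:,::-1])
```

```text
t 16.6 tcp [0.511  0.3914 0.2532] jaw yaw -81.7 tilt -1.0 q7 -2.3 op 54.6 F [-0.  -0.4 -2.2]
 roll -0.003 (n=0.0) then tool shift [ 0.2192 -0.0039  0.0257] | in present axes [ 0.2192 -0.0038  0.0257]
```

View pics/w9.png

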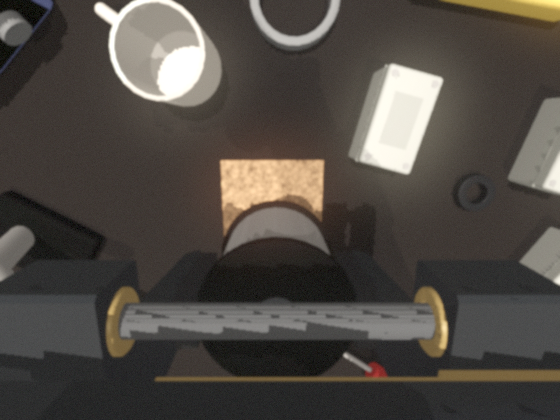

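>>> {"name": "arm_command", "arguments": {
  "plan": [
    [0.05,0.02,-0.002,0.013,0],
    [0.05,0.04,-0.002,0.013,0],
    [0.05,0.05,0,0,0],
    [0.05,0.05,0,0,0],
    [0.05,0.04,0,0,0],
    [0.05,0.015,0,0,0],
    [0.05,0.004,0,0,0],
    [0.05,0.003,0,0,0],
    [0.05,0.002,0,0,0],
    [0.05,0,0,0,0],
    [0.05,0,0,0,0]
  ]
}}

```text
clock: 18.02
tool_pos: [0.4841, 0.3941, 0.0302]
eef_rot: [0.705, 0.052, -0.705, 0.052]
contact_force: [0.3, 0.4, -1.7]
opening: 0.622
```

Run:
```python
from h import *
go(.485,.391,.029,98.4)
```

```text
t 18.02 tcp [0.4841 0.3941 0.0302] jaw yaw -81.6 tilt -1.0 q7 -2.41 op 54.8 F [ 0.3  0.4 -1.7]
 roll 0.0 (n=0.0) then tool shift [ 0.0012  0.0032 -0.0004] | in present axes [ 0.0012  0.0032 -0.0004]
```

>>> {"name": "arm_command", "arguments": {
  "plan": [
    [0.05,0.002,0.002,0,0],
    [0.05,0.001,0,0,0],
    [0.05,0,0,0,0]
  ]
}}

```text
clock: 18.4
tool_pos: [0.4843, 0.3921, 0.0277]
eef_rot: [0.705, 0.052, -0.705, 0.052]
contact_force: [-1.9, -2.3, 6.2]
opening: 0.622
```

Run:
```python
from h import *
go(.485,.391,.029,98.4)
```

```text
t 18.4 tcp [0.4843 0.3921 0.0277] jaw yaw -81.6 tilt -1.0 q7 -2.41 op 54.8 F [-1.9 -2.3  6.2]
 roll 0.0 (n=0.0) then tool shift [-0.0013  0.0012 -0.0006] | in present axes [-0.0013  0.0012 -0.0006]
```

>>> {"name": "arm_command", "arguments": {
  "plan": [
    [0.088,0,0,0,0],
    [0.088,0,0,0,0],
    [0.088,0,0,0,0],
    [0.088,0,0,0,0],
    [0.088,-0.02,0,0,0],
    [0.088,-0.05,0,0,0],
    [0.088,-0.06,0,0,0],
    [0.088,-0.06,0,0,0],
    [0.088,-0.06,0,0,0],
    [0.088,-0.06,0,0,0],
    [0.088,-0.04,0,0,0],
    [0.088,0,0,0,0]
  ]
}}

```text
clock: 19.9
tool_pos: [0.4851, 0.3931, 0.382]
eef_rot: [0.708, 0.054, -0.703, 0.05]
contact_force: [-0.5, -1.1, -0.8]
opening: 1.0
```

Run:
```python
from h import *
go(.595,.280,.35,83.7)
s=r.get_state();p,d=r.snapshot("wrist");cv2.imwrite("pics/w10.png",p[:,:,::-1]);np.savez("pics/w10.npz",d=d,s=np.r_[s["tool_pos"],s["eef_rot"]])
```

```text
t 19.9 tcp [0.4851 0.3931 0.382 ] jaw yaw -81.6 tilt -1.0 q7 -2.3 op 88.1 F [-0.5 -1.1 -0.8]
 roll 0.257 (n=1.4) then tool shift [ 0.032   0.1005 -0.1215] | in present axes [ 0.032   0.1281 -0.092 ]
```

View pics/w10.png

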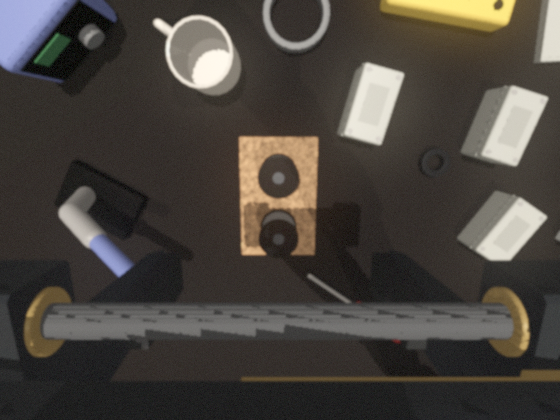

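Both spools stand on the mat, at (278,177) and (278,235). Next I'll measure the case lids from the depth.

```bash
cat >> h.py <<'E'
def blobs(d,s,zlo,zhi,name="wrist",amin=300):
    c,M,e=cam(name,s);P=cloud(d,c,M,e)
    m=((P[...,2]>zlo)&(P[...,2]<zhi)&(d>0)).astype(np.uint8)
    m=cv2.morphologyEx(m,cv2.MORPH_OPEN,np.ones((3,3)))
    n,l,st,ce=cv2.connectedComponentsWithStats(m)
    for i in range(1,n):
        if st[i,4]>amin:
            q=P[l==i];print(" px",ce[i].round(),"z",np.median(q[:,2]).round(4),rect(q[:,:2]))
E
python3 - <<'E'
from h import *
z=np.load("pics/w10.npz");s=dict(tool_pos=z["s"][:3],eef_rot=z["s"][3:])
blobs(z["d"],s,.051,.066)
E
```

```text
px [77. 38.] z 0.0576 (612, 675, 124, 22, -35.4)
 px [373. 103.] z 0.0571 (597, 281, 95, 55, -6.3)
 px [513. 125.] z 0.057 (597, 89, 95, 55, -8.0)
 px [511. 230.] z 0.0569 (452, 46, 95, 56, -24.0)
```

>>> {"name": "arm_command", "arguments": {
  "plan": [
    [0.088,0.03,0.02,-0.025,0.13],
    [0.088,0.05,0.04,-0.05,0.127],
    [0.088,0.06,0.042,-0.048,0],
    [0.088,0.06,0,0,0],
    [0.088,0.05,0,0,0],
    [0.088,0.03,0,0,0],
    [0.088,0,0,0,0],
    [0.088,0,0,0,0]
  ],
  "force": 24
}}

```text
clock: 20.95
tool_pos: [0.5818, 0.3123, 0.1263]
eef_rot: [0.706, -0.039, -0.706, -0.039]
contact_force: [0.2, -1.2, 0.9]
opening: 0.997
```

Run:
```python
from h import *
go(.597,.281,.024,83.7)
p,d=r.snapshot("wrist");cv2.imwrite("pics/w11.png",p[:,:,::-1])
```

```text
t 20.95 tcp [0.5818 0.3123 0.1263] jaw yaw -96.3 tilt -1.0 q7 -2.38 op 87.9 F [ 0.2 -1.2  0.9]
 roll -0.0 (n=0.0) then tool shift [ 0.1023  0.0295 -0.0184] | in present axes [ 0.1023  0.0295 -0.0184]
```

View pics/w11.png

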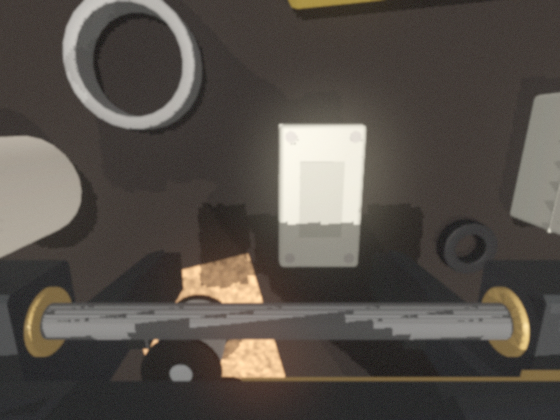

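>>> {"name": "arm_command", "arguments": {
  "plan": [
    [0.088,0,0.015,-0.009,0],
    [0.088,0,0.0145,-0.0095,0],
    [0.088,0.03,0,0,0],
    [0.088,0,0,0,0],
    [0.088,0,0,0,0]
  ]
}}

```text
clock: 21.62
tool_pos: [0.5973, 0.2804, 0.0962]
eef_rot: [0.706, -0.039, -0.706, -0.039]
contact_force: [0.3, -0.6, 0.8]
opening: 0.999
```

Run:
```python
from h import *
go(.597,.281,.024,83.7)
```

```text
t 21.62 tcp [0.5973 0.2804 0.0962] jaw yaw -96.3 tilt -1.0 q7 -2.34 op 88.1 F [ 0.3 -0.6  0.8]
 roll -0.001 (n=0.0) then tool shift [ 0.0722 -0.0005  0.0005] | in present axes [ 0.0722 -0.0005  0.0005]
```

>>> {"name": "arm_command", "arguments": {
  "plan": [
    [0.088,0.04,0,0,0],
    [0.088,0.032,0,0,0],
    [0.088,0,0,0,0],
    [0.05,0,0,0,0],
    [0.05,0,0,0,0],
    [0.05,0,0,0,0],
    [0.05,0,0,0,0],
    [0.05,0,0,0,0],
    [0.05,0,0,0,0],
    [0.05,0,0,0,0]
  ],
  "force": 24
}}

```text
clock: 22.88
tool_pos: [0.5972, 0.2811, 0.0243]
eef_rot: [0.706, -0.039, -0.706, -0.039]
contact_force: [-0.3, -0.9, 6.1]
opening: 0.615
```

>>> {"name": "arm_command", "arguments": {
  "plan": [
    [0.05,-0.01,0,0,0],
    [0.05,-0.03,0,0,0],
    [0.05,-0.04,0,0,0],
    [0.05,-0.04,0,0,0],
    [0.05,-0.04,0,0,0],
    [0.05,-0.02,0,0,0],
    [0.05,0,0,0,0]
  ]
}}

```text
clock: 23.75
tool_pos: [0.5974, 0.281, 0.2051]
eef_rot: [0.707, -0.038, -0.705, -0.04]
contact_force: [0.5, -0.4, -2.5]
opening: 0.61
```

Run:
```python
from h import *
a=np.radians(-13.7);ux=np.array([np.cos(a),np.sin(a)]);uy=np.array([-ux[1],ux[0]]);c0=np.array([.5587,-.2097])
for n,i,j in[("FL",1,1),("FR",1,-1),("RL",-1,1),("RR",-1,-1)]: print(n,(c0+i*.055*ux+j*.0435*uy).round(4))
t=c0+.055*ux+.0435*uy
go(t[0],t[1],.2,76.3)
p,d=r.snapshot("wrist");cv2.imwrite("pics/w12.png",p[:,:,::-1])
```

```text
FL [ 0.6224 -0.1805]
FR [ 0.6018 -0.265 ]
RL [ 0.5156 -0.1544]
RR [ 0.495  -0.2389]
t 23.75 tcp [0.5974 0.281  0.2051] jaw yaw -96.3 tilt -1.0 q7 -2.32 op 53.7 F [ 0.5 -0.4 -2.5]
 roll 0.129 (n=0.7) then tool shift [ 0.0046  0.4425 -0.1336] | in present axes [ 0.0046  0.4559 -0.0757]
```

View pics/w12.png

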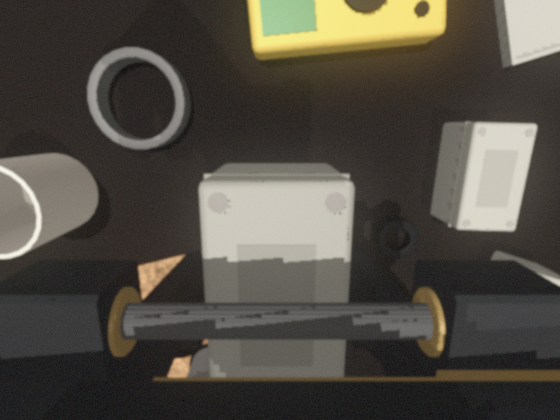

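The case is held squarely. Carrying it to the front-left pocket.

>>> {"name": "arm_command", "arguments": {
  "plan": [
    [0.05,0,0.02,-0.006,0.065],
    [0.05,0,0.04,-0.012,0.064],
    [0.05,0,0.045,-0.014,0],
    [0.05,0,0.045,-0.014,0],
    [0.05,0,0.045,-0.014,0],
    [0.05,0,0.045,-0.014,0],
    [0.05,0,0.045,-0.014,0],
    [0.05,0,0.045,-0.014,0],
    [0.05,0,0.045,-0.014,0],
    [0.05,0,0.045,-0.014,0],
    [0.05,0,0.023,-0.004,0],
    [0.05,0,0,0,0]
  ]
}}

```text
clock: 25.3
tool_pos: [0.6257, -0.1832, 0.2024]
eef_rot: [-0.701, 0.086, 0.703, 0.086]
contact_force: [0.7, 0.6, -1.4]
opening: 0.608
```

>>> {"name": "arm_command", "arguments": {
  "plan": [
    [0.05,0,0,0,0],
    [0.05,0,0,0,0]
  ]
}}

```text
clock: 25.55
tool_pos: [0.6276, -0.1778, 0.2035]
eef_rot: [-0.702, 0.082, 0.702, 0.084]
contact_force: [0.0, -0.8, -0.7]
opening: 0.61
```

Run:
```python
from h import *
go(.6224,-.1805,.110,76.3)
p,d=r.snapshot("wrist");cv2.imwrite("pics/w13.png",p[:,:,::-1])
```

```text
t 25.55 tcp [ 0.6276 -0.1778  0.2035] jaw yaw -103.5 tilt -1.0 q7 -1.75 op 53.7 F [ 0.  -0.8 -0.7]
 roll 0.004 (n=0.0) then tool shift [0.0935 0.004  0.0044] | in present axes [0.0935 0.004  0.0044]
```

View pics/w13.png

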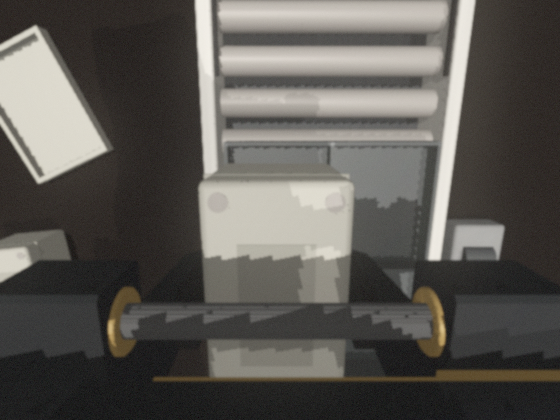

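>>> {"name": "arm_command", "arguments": {
  "plan": [
    [0.05,0.03,0.002,0.002,0],
    [0.05,0.04,0.002,0.0025,0],
    [0.05,0.02,0,0,0],
    [0.05,0,0,0,0],
    [0.05,0,0,0,0]
  ]
}}

```text
clock: 26.22
tool_pos: [0.623, -0.1831, 0.1145]
eef_rot: [0.703, -0.084, -0.701, -0.084]
contact_force: [0.4, -0.4, -2.4]
opening: 0.611
```

Run:
```python
from h import *
go(.6224,-.1805,.075,76.3)
s=r.get_state();p,d=r.snapshot("wrist");cv2.imwrite("pics/w14.png",p[:,:,::-1])
c,M,e=cam("wrist",s)
a=np.radians(-13.7);ux=np.r_[np.cos(a),np.sin(a),0];uy=np.r_[-ux[1],ux[0],0];o=np.r_[.5587,-.2097,.07]
for t in [(.111,-.087),(.111,0),(.111,.087),(0,-.087),(-.055,-.087)]:
    print(t,pix(o+t[0]*ux+t[1]*uy,c,M,e)[0].round(1))
```

```text
t 26.23 tcp [ 0.623  -0.1831  0.1145] jaw yaw -103.7 tilt -1.0 q7 -1.77 op 53.8 F [ 0.4 -0.4 -2.4]
 roll 0.001 (n=0.0) then tool shift [ 0.0395 -0.0024  0.0013] | in present axes [ 0.0395 -0.0024  0.0013]
(0.111, -0.087) [509.1 144. ]
(0.111, 0) [350.7 143.8]
(0.111, 0.087) [192.3 143.7]
(0, -0.087) [478.4 323.1]
(-0.055, -0.087) [465.9 395.5]
```

View pics/w14.png

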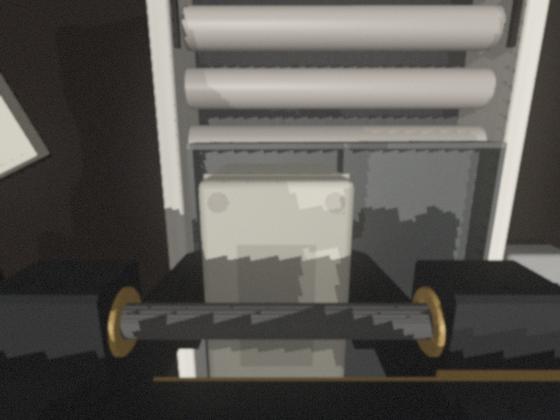

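>>> {"name": "arm_command", "arguments": {
  "plan": [
    [0.05,0.01,-0.002,0.001,0],
    [0.05,0.015,-0.002,0,0],
    [0.05,0.01,0,0,0],
    [0.05,0.003,0,0,0],
    [0.05,0,0,0,0],
    [0.05,0,0,0,0]
  ]
}}

```text
clock: 27.02
tool_pos: [0.6222, -0.1798, 0.0757]
eef_rot: [0.702, -0.085, -0.702, -0.084]
contact_force: [-0.4, 0.8, -2.1]
opening: 0.606
```

Run:
```python
from h import *
go(.6224,-.1805,.074,76.3)
```

```text
t 27.02 tcp [ 0.6222 -0.1798  0.0757] jaw yaw -103.7 tilt -1.0 q7 -1.79 op 53.4 F [-0.4  0.8 -2.1]
 roll -0.0 (n=0.0) then tool shift [ 0.0017  0.0006 -0.0004] | in present axes [ 0.0017  0.0006 -0.0004]
```

>>> {"name": "arm_command", "arguments": {
  "plan": [
    [0.05,0.0015,0,0,0],
    [0.05,0,0,0,0],
    [0.07,0,0,0,0],
    [0.07,0,0,0,0],
    [0.07,0,0,0,0],
    [0.07,0,0,0,0]
  ]
}}

```text
clock: 27.78
tool_pos: [0.6219, -0.1795, 0.0739]
eef_rot: [0.702, -0.084, -0.702, -0.084]
contact_force: [0.4, -1.1, 0.6]
opening: 0.795
```

Run:
```python
from h import *
go(.6224,-.1805,.074,76.3)
```

```text
t 27.77 tcp [ 0.6219 -0.1795  0.0739] jaw yaw -103.7 tilt -1.0 q7 -1.79 op 70.0 F [ 0.4 -1.1  0.6]
 roll -0.0 (n=0.0) then tool shift [-0.0001  0.0008 -0.0007] | in present axes [-0.0001  0.0008 -0.0007]
```

Released. Lifting and checking.

>>> {"name": "arm_command", "arguments": {
  "plan": [
    [0.07,-0.02,0,0,0],
    [0.07,-0.05,0,0,0],
    [0.07,-0.06,0,0,0],
    [0.07,-0.06,0,0,0],
    [0.088,-0.06,0,0.03,0],
    [0.088,-0.05,0,0.05,0],
    [0.088,0,0,0.02,0],
    [0.088,0,0,0,0],
    [0.088,0,0,0,0]
  ]
}}

```text
clock: 28.9
tool_pos: [0.5329, -0.1578, 0.3642]
eef_rot: [0.702, -0.084, -0.702, -0.084]
contact_force: [-0.2, -0.8, -0.4]
opening: 0.999
```

Run:
```python
from h import *
go(.597,.089,.15,82)
s=r.get_state();p,d=r.snapshot("wrist");cv2.imwrite("pics/w15.png",p[:,:,::-1])
blobs(d,s,.051,.066);print("in tote");blobs(d,s,.1,.114)
```

```text
t 28.9 tcp [ 0.5329 -0.1578  0.3642] jaw yaw -103.7 tilt -1.0 q7 -1.72 op 88.0 F [-0.2 -0.8 -0.4]
 roll -0.1 (n=0.5) then tool shift [ 0.2142 -0.2534 -0.029 ] | in present axes [ 0.2142 -0.255  -0.0036]
 px [231. 121.] z 0.0589 (597, -113, 317, 15, -13.8)
 px [387. 109.] z 0.0588 (562, -311, 291, 15, -12.9)
 px [ 87. 171.] z 0.0571 (597, 88, 95, 56, -7.9)
 px [153. 243.] z 0.057 (473, 35, 54, 48, 66.5)
in tote
 px [277.  99.] z 0.1071 (622, -180, 94, 54, -13.7)
```

View pics/w15.png

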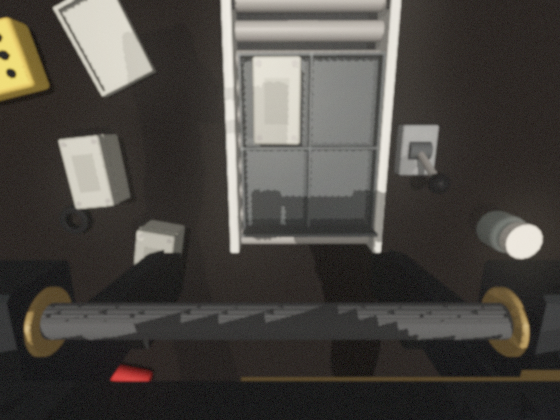

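The first case is seated, with its top at z 0.107. Case 2 hasn't moved.

>>> {"name": "arm_command", "arguments": {
  "plan": [
    [0.088,0.02,-0.03,-0.003,-0.1],
    [0.088,0.04,-0.055,-0.006,0],
    [0.088,0.045,-0.055,-0.006,0],
    [0.088,0.045,-0.055,-0.006,0],
    [0.088,0.044,-0.055,-0.006,0],
    [0.088,0.02,-0.003,-0.002,0],
    [0.088,0,0,0,0],
    [0.088,0,0,0,0]
  ]
}}

```text
clock: 29.95
tool_pos: [0.5937, 0.063, 0.1699]
eef_rot: [0.706, -0.05, -0.705, -0.05]
contact_force: [-0.6, -0.1, 0.3]
opening: 0.999
```

Run:
```python
from h import *
go(.597,.088,.09,82.1)
s=r.get_state();p,d=r.snapshot("wrist");cv2.imwrite("pics/w16.png",p[:,:,::-1])
blobs(d,s,.045,.066)
```

```text
t 29.95 tcp [0.5937 0.063  0.1699] jaw yaw -98.1 tilt -1.0 q7 -2.1 op 88.0 F [-0.6 -0.1  0.3]
 roll -0.003 (n=0.0) then tool shift [ 0.0799 -0.0253  0.0002] | in present axes [ 0.0799 -0.0253  0.0003]
 px [513. 145.] z 0.058 (602, -118, 235, 25, -13.9)
 px [549. 163.] z 0.0543 (605, -159, 68, 32, -21.6)
 px [243. 207.] z 0.0572 (597, 89, 95, 54, -8.0)
 px [540. 233.] z 0.0491 (543, -151, 50, 40, -8.1)
 px [317. 357.] z 0.0571 (452, 46, 69, 46, 83.4)
```

View pics/w16.png

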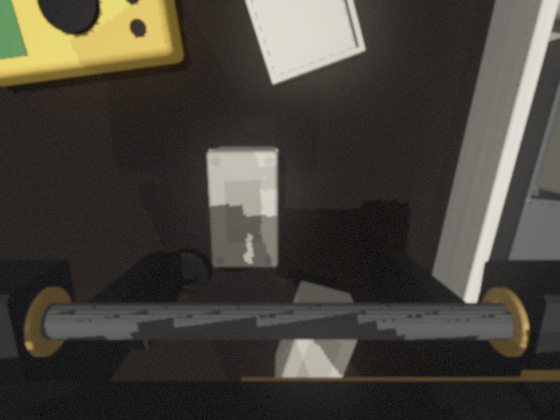

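>>> {"name": "arm_command", "arguments": {
  "plan": [
    [0.088,0,-0.013,0,0],
    [0.088,0,-0.0125,0,0],
    [0.088,0.04,0,0,0],
    [0.088,0.04,0,0,0],
    [0.088,0,0,0,0],
    [0.088,0,0,0,0]
  ]
}}

```text
clock: 30.75
tool_pos: [0.5975, 0.0901, 0.0909]
eef_rot: [0.706, -0.049, -0.705, -0.049]
contact_force: [1.1, 1.0, -0.0]
opening: 0.996
```

Run:
```python
from h import *
go(.597,.0885,.024,82.1)
```

```text
t 30.75 tcp [0.5975 0.0901 0.0909] jaw yaw -97.9 tilt -1.0 q7 -2.16 op 87.8 F [ 1.1  1.  -0. ]
 roll -0.001 (n=0.0) then tool shift [0.0669 0.0017 0.0004] | in present axes [0.0669 0.0017 0.0004]
```

>>> {"name": "arm_command", "arguments": {
  "plan": [
    [0.088,0.037,0.001,0,0],
    [0.088,0.03,0,0,0],
    [0.088,0,0,0,0],
    [0.05,0,0,0,0],
    [0.05,0,0,0,0],
    [0.05,0,0,0,0],
    [0.05,0,0,0,0],
    [0.05,0,0,0,0],
    [0.05,0,0,0,0],
    [0.05,0,0,0,0]
  ],
  "force": 24
}}

```text
clock: 32.0
tool_pos: [0.5969, 0.0884, 0.0234]
eef_rot: [0.706, -0.049, -0.705, -0.049]
contact_force: [0.2, -0.9, 5.4]
opening: 0.612
```

>>> {"name": "arm_command", "arguments": {
  "plan": [
    [0.05,-0.01,0,0,0],
    [0.05,-0.03,0,0,0],
    [0.05,-0.04,0,0,0],
    [0.05,-0.04,0,0,0],
    [0.05,-0.04,0,0,0],
    [0.05,-0.02,0,0,0],
    [0.05,0,0,0,0]
  ]
}}

```text
clock: 32.88
tool_pos: [0.5971, 0.0883, 0.2042]
eef_rot: [0.706, -0.049, -0.704, -0.049]
contact_force: [-0.2, -0.0, -2.1]
opening: 0.61
```

Run:
```python
from h import *
go(.6018,-.265,.2,76.3)
p,d=r.snapshot("wrist");cv2.imwrite("pics/w17.png",p[:,:,::-1])
```

```text
t 32.88 tcp [0.5971 0.0883 0.2042] jaw yaw -98.0 tilt -1.0 q7 -2.12 op 53.7 F [-0.2 -0.  -2.1]
 roll 0.1 (n=0.5) then tool shift [ 0.004   0.3421 -0.0882] | in present axes [ 0.004   0.3492 -0.0538]
```

View pics/w17.png

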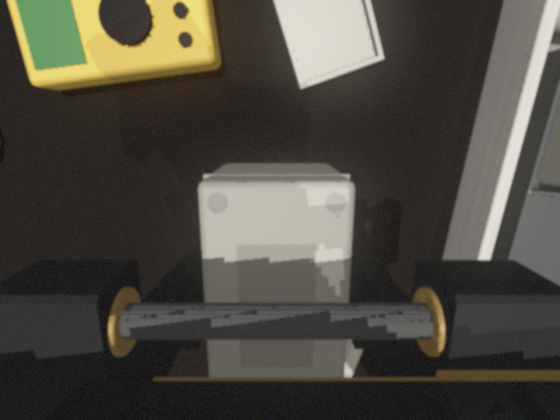

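>>> {"name": "arm_command", "arguments": {
  "plan": [
    [0.05,0,0.02,-0.006,0.05],
    [0.05,0,0.04,-0.011,0.05],
    [0.05,0,0.045,-0.012,0],
    [0.05,0,0.045,-0.012,0],
    [0.05,0,0.045,-0.012,0],
    [0.05,0,0.045,-0.012,0],
    [0.05,0,0.045,-0.012,0],
    [0.05,0,0.04,-0.01,0],
    [0.05,0,0.015,0,0],
    [0.05,0,0,0,0],
    [0.05,0,0,0,0],
    [0.05,0,0,0,0]
  ]
}}

```text
clock: 34.42
tool_pos: [0.605, -0.26, 0.2027]
eef_rot: [-0.702, 0.083, 0.702, 0.084]
contact_force: [0.1, -0.3, -1.4]
opening: 0.611
```

Run:
```python
from h import *
go(.602,-.264,.115,76.3)
p,d=r.snapshot("wrist");cv2.imwrite("pics/w18.png",p[:,:,::-1])
```

```text
t 34.42 tcp [ 0.605  -0.26    0.2027] jaw yaw -103.5 tilt -1.0 q7 -1.65 op 53.8 F [ 0.1 -0.3 -1.4]
 roll 0.003 (n=0.0) then tool shift [0.0877 0.0047 0.002 ] | in present axes [0.0877 0.0047 0.002 ]
```

>>> {"name": "arm_command", "arguments": {
  "plan": [
    [0.05,0.03,0.002,0.001,0],
    [0.05,0.04,0.0025,0.001,0],
    [0.05,0.015,0,0,0],
    [0.05,0,0,0,0],
    [0.05,0,0,0,0]
  ]
}}

```text
clock: 35.1
tool_pos: [0.6029, -0.2663, 0.1192]
eef_rot: [0.703, -0.084, -0.701, -0.084]
contact_force: [0.6, 0.5, -1.6]
opening: 0.612
```

Run:
```python
from h import *
go(.602,-.264,.0755,76.3)
p,d=r.snapshot("wrist");cv2.imwrite("pics/w19.png",p[:,:,::-1])
```

```text
t 35.1 tcp [ 0.6029 -0.2663  0.1192] jaw yaw -103.7 tilt -1.0 q7 -1.68 op 53.9 F [ 0.6  0.5 -1.6]
 roll 0.0 (n=0.0) then tool shift [ 0.0437 -0.002   0.0016] | in present axes [ 0.0437 -0.002   0.0016]
```

View pics/w19.png

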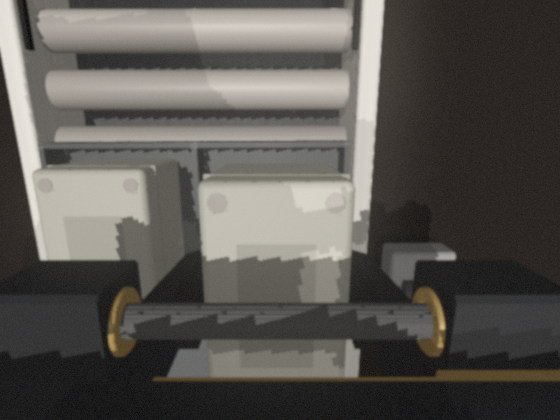

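>>> {"name": "arm_command", "arguments": {
  "plan": [
    [0.05,0.015,-0.001,0.001,0],
    [0.05,0.02,-0.001,0,0],
    [0.05,0.007,0,0,0],
    [0.05,0.002,0,0,0],
    [0.05,0,0,0,0],
    [0.05,0,0,0,0]
  ]
}}

```text
clock: 35.9
tool_pos: [0.601, -0.2643, 0.0735]
eef_rot: [-0.702, 0.084, 0.702, 0.084]
contact_force: [-0.8, -0.2, -2.4]
opening: 0.609
```

Run:
```python
from h import *
go(.602,-.264,.0745,76.3)
```

```text
t 35.9 tcp [ 0.601  -0.2643  0.0735] jaw yaw -103.7 tilt -1.0 q7 -1.69 op 53.6 F [-0.8 -0.2 -2.4]
 roll -0.0 (n=0.0) then tool shift [-0.001  -0.0005 -0.0009] | in present axes [-0.001  -0.0005 -0.0009]
```

>>> {"name": "arm_command", "arguments": {
  "plan": [
    [0.07,0,0,0,0],
    [0.07,0,0,0,0],
    [0.07,0,0,0,0],
    [0.07,0,0,0,0],
    [0.07,-0.02,0,0,0],
    [0.07,-0.05,0,0,0],
    [0.07,-0.06,0,0,0],
    [0.07,-0.06,0,0,0],
    [0.088,-0.06,0,0.05,0],
    [0.088,-0.05,0,0.06,0],
    [0.088,0,0,0.04,0],
    [0.088,0,0,0,0]
  ]
}}

```text
clock: 37.4
tool_pos: [0.4739, -0.2335, 0.3538]
eef_rot: [0.702, -0.085, -0.702, -0.084]
contact_force: [-0.0, -0.7, 0.2]
opening: 1.0
```

Run:
```python
from h import *
go(.452,.046,.2,66)
s=r.get_state();p,d=r.snapshot("wrist");cv2.imwrite("pics/w20.png",p[:,:,::-1])
blobs(d,s,.051,.066);print("in tote");blobs(d,s,.1,.114)
```

```text
t 37.4 tcp [ 0.4739 -0.2335  0.3538] jaw yaw -103.7 tilt -1.0 q7 -1.59 op 88.1 F [-0.  -0.7  0.2]
 roll 0.179 (n=1.0) then tool shift [ 0.1533 -0.2467  0.1338] | in present axes [ 0.1533 -0.2665  0.0877]
 px [159. 109.] z 0.0589 (575, -108, 275, 13, -13.5)
 px [319. 110.] z 0.0589 (528, -303, 274, 12, -13.6)
 px [167.  63.] z 0.0589 (634, -139, 108, 4, -15.4)
 px [ 85. 238.] z 0.0571 (452, 44, 95, 54, -24.1)
in tote
 px [195.  58.] z 0.1071 (623, -180, 94, 54, -13.7)
 px [276.  60.] z 0.1071 (601, -265, 95, 54, -13.6)
```

View pics/w20.png

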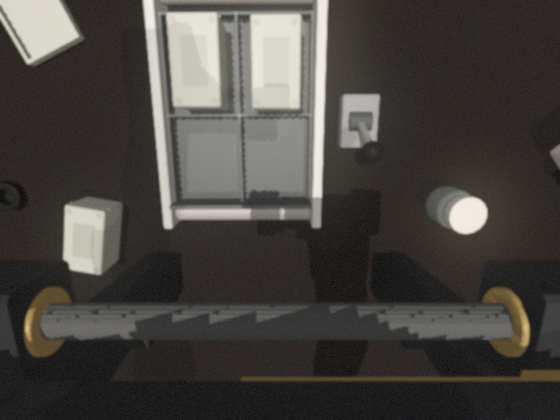

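Both front cases are seated. Third case next, at (0.452, 0.045).

>>> {"name": "arm_command", "arguments": {
  "plan": [
    [0.088,0.02,-0.02,0.01,0.179],
    [0.088,0.04,-0.055,0.03,0],
    [0.088,0.045,-0.055,0.03,0],
    [0.088,0.045,-0.055,0.03,0],
    [0.088,0.003,-0.055,0.03,0],
    [0.088,0,-0.006,0.003,0],
    [0.088,0,0,0,0],
    [0.088,0,0,0,0]
  ]
}}

```text
clock: 38.45
tool_pos: [0.4546, 0.0089, 0.2223]
eef_rot: [0.692, -0.148, -0.691, -0.148]
contact_force: [0.0, 0.6, 0.3]
opening: 1.0
```

Run:
```python
from h import *
go(.452,.045,.09,66)
s=r.get_state();p,d=r.snapshot("wrist");cv2.imwrite("pics/w21.png",p[:,:,::-1])
blobs(d,s,.045,.066)
```

```text
t 38.45 tcp [0.4546 0.0089 0.2223] jaw yaw -114.1 tilt -1.0 q7 -2.31 op 88.1 F [0.  0.6 0.3]
 roll -0.002 (n=0.0) then tool shift [ 0.1322 -0.032   0.0172] | in present axes [ 0.1322 -0.032   0.0172]
 px [361.  86.] z 0.0584 (506, -122, 147, 74, -13.4)
 px [426.  58.] z 0.0492 (514, -157, 103, 81, -14.2)
 px [521.  49.] z 0.0491 (484, -237, 86, 70, -17.3)
 px [242. 212.] z 0.0571 (452, 45, 95, 53, -24.4)
```

View pics/w21.png

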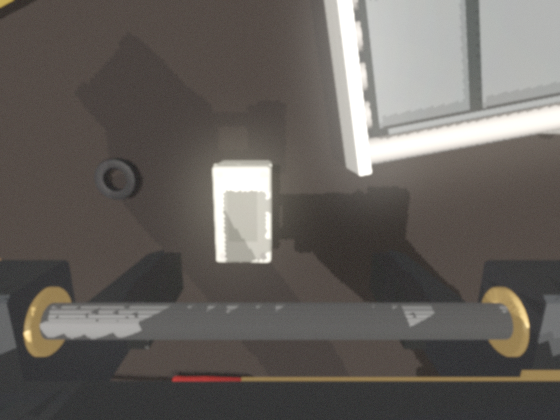

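>>> {"name": "arm_command", "arguments": {
  "plan": [
    [0.088,0.02,-0.016,0.009,0],
    [0.088,0.05,-0.016,0.008,0],
    [0.088,0.06,0,0,0],
    [0.088,0,0,0,0],
    [0.088,0,0,0,0]
  ]
}}

```text
clock: 39.12
tool_pos: [0.4523, 0.0458, 0.0937]
eef_rot: [0.692, -0.147, -0.691, -0.148]
contact_force: [0.2, 0.1, 0.1]
opening: 0.997
```

Run:
```python
from h import *
go(.452,.045,.024,65.8)
```

```text
t 39.12 tcp [0.4523 0.0458 0.0937] jaw yaw -114.1 tilt -1.0 q7 -2.47 op 87.9 F [0.2 0.1 0.1]
 roll 0.002 (n=0.0) then tool shift [0.0697 0.0009 0.    ] | in present axes [0.0697 0.0009 0.    ]
```

>>> {"name": "arm_command", "arguments": {
  "plan": [
    [0.088,0.037,0,0,0],
    [0.088,0.032,0,0,0],
    [0.088,0,0,0,0],
    [0.05,0,0,0,0],
    [0.05,0,0,0,0],
    [0.05,0,0,0,0],
    [0.05,0,0,0,0],
    [0.05,0,0,0,0],
    [0.05,0,0,0,0],
    [0.05,0,0,0,0]
  ],
  "force": 24
}}

```text
clock: 40.38
tool_pos: [0.4532, 0.0465, 0.0253]
eef_rot: [-0.691, 0.148, 0.693, 0.146]
contact_force: [0.4, -0.6, 9.1]
opening: 0.61
```

>>> {"name": "arm_command", "arguments": {
  "plan": [
    [0.05,-0.01,0,0,0],
    [0.05,-0.03,0,0,0],
    [0.05,-0.04,0,0,0],
    [0.05,-0.04,0,0,0],
    [0.05,-0.04,0,0,0],
    [0.05,-0.02,0,0,0],
    [0.05,0,0,0,0]
  ]
}}

```text
clock: 41.25
tool_pos: [0.4544, 0.047, 0.206]
eef_rot: [-0.692, 0.147, 0.692, 0.147]
contact_force: [0.0, 0.1, -1.6]
opening: 0.608
```

Run:
```python
from h import *
# divider cross remeasured from w20
s=dict(tool_pos=np.r_[.4739,-.2335,.3538],eef_rot=np.array([0.702, -0.085, -0.702, -0.084]))
s["eef_rot"]/=np.linalg.norm(s["eef_rot"])
c,M,e=cam("wrist",s);print("cross",ray((239,116),.07,c,M,e))
go(.5162,-.1524,.2,76.3)
p,d=r.snapshot("wrist");cv2.imwrite("pics/w22.png",p[:,:,::-1])
```

```text
cross [[ 0.55805083 -0.2081709   0.07      ]]
t 41.25 tcp [0.4544 0.047  0.206 ] jaw yaw -114.0 tilt -1.0 q7 -2.53 op 53.6 F [ 0.   0.1 -1.6]
 roll -0.179 (n=1.0) then tool shift [ 0.006   0.1791 -0.1073] | in present axes [ 0.006   0.1571 -0.1375]
```

View pics/w22.png

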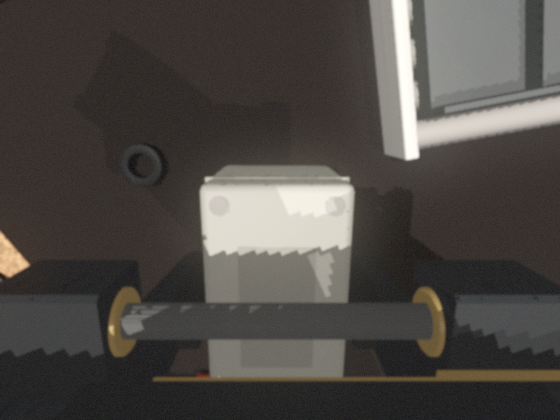

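>>> {"name": "arm_command", "arguments": {
  "plan": [
    [0.05,0,0.02,-0.012,-0.09],
    [0.05,0,0.04,-0.023,-0.089],
    [0.05,0,0.045,-0.028,0],
    [0.05,0,0.045,-0.028,0],
    [0.05,0,0.029,-0.016,0],
    [0.05,0,0,0,0],
    [0.05,0,0,0,0],
    [0.05,0,0,0,0]
  ]
}}

```text
clock: 42.3
tool_pos: [0.5069, -0.1523, 0.2041]
eef_rot: [-0.7, 0.083, 0.704, 0.083]
contact_force: [0.0, -0.3, -1.7]
opening: 0.609
```

Run:
```python
from h import *
go(.515,-.1529,.115,76.3)
p,d=r.snapshot("wrist");cv2.imwrite("pics/w23.png",p[:,:,::-1])
```

```text
t 42.3 tcp [ 0.5069 -0.1523  0.2041] jaw yaw -103.5 tilt -1.0 q7 -1.99 op 53.6 F [ 0.  -0.3 -1.7]
 roll 0.003 (n=0.0) then tool shift [ 0.0891 -0.0014 -0.0085] | in present axes [ 0.0891 -0.0014 -0.0085]
```

>>> {"name": "arm_command", "arguments": {
  "plan": [
    [0.05,0.02,-0.001,-0.004,0],
    [0.05,0.04,0,-0.004,0],
    [0.05,0.025,0,0,0],
    [0.05,0,0,0,0],
    [0.05,0,0,0,0]
  ]
}}

```text
clock: 42.98
tool_pos: [0.5156, -0.1545, 0.1204]
eef_rot: [-0.701, 0.084, 0.703, 0.084]
contact_force: [0.7, 0.7, -1.9]
opening: 0.616
```

Run:
```python
from h import *
go(.515,-.1529,.0755,76.3)
p,d=r.snapshot("wrist");cv2.imwrite("pics/w24.png",p[:,:,::-1])
```

```text
t 42.98 tcp [ 0.5156 -0.1545  0.1204] jaw yaw -103.6 tilt -1.0 q7 -2.07 op 54.2 F [ 0.7  0.7 -1.9]
 roll 0.001 (n=0.0) then tool shift [ 0.0449 -0.0015  0.0009] | in present axes [ 0.0449 -0.0015  0.0009]
```

View pics/w24.png

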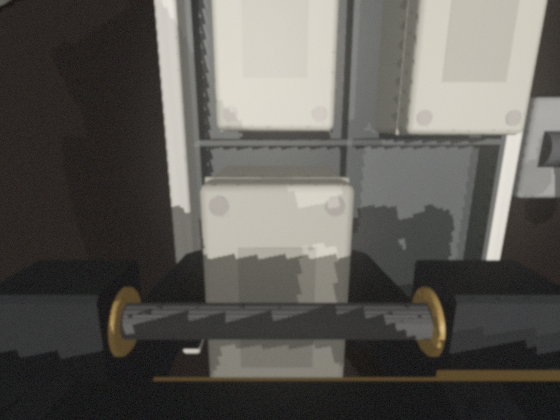

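Alignment looks the same as for the earlier pockets. Lowering.

>>> {"name": "arm_command", "arguments": {
  "plan": [
    [0.05,0.015,-0.001,0,0],
    [0.05,0.02,0,0.001,0],
    [0.05,0.007,0,0,0],
    [0.05,0.003,0,0,0],
    [0.05,0,0,0,0],
    [0.05,0,0,0,0]
  ]
}}

```text
clock: 43.78
tool_pos: [0.5147, -0.1539, 0.0753]
eef_rot: [-0.701, 0.085, 0.703, 0.084]
contact_force: [-0.1, 0.1, 6.1]
opening: 0.611
```

Run:
```python
from h import *
go(.515,-.1529,.0755,76.3)
```

```text
t 43.77 tcp [ 0.5147 -0.1539  0.0753] jaw yaw -103.7 tilt -1.0 q7 -2.11 op 53.8 F [-0.1  0.1  6.1]
 roll -0.0 (n=0.0) then tool shift [-0.0002 -0.0011 -0.    ] | in present axes [-0.0002 -0.0011 -0.    ]
```

>>> {"name": "arm_command", "arguments": {
  "plan": [
    [0.07,0,0,0,0],
    [0.07,0,0,0,0],
    [0.07,0,0,0,0],
    [0.07,0,0,0,0],
    [0.07,-0.02,0,0,0],
    [0.07,-0.05,0,0,0],
    [0.07,-0.06,0,0,0],
    [0.07,-0.06,0,0,0],
    [0.07,-0.06,0,0.05,0],
    [0.03,-0.05,0.02,0.05,0],
    [0,-0.02,0.03,0.02,0],
    [0,0,0,0,0]
  ]
}}

```text
clock: 45.28
tool_pos: [0.4032, -0.1771, 0.3768]
eef_rot: [-0.701, 0.087, 0.702, 0.085]
contact_force: [0.3, 0.4, -0.4]
opening: 0.479
```

Run:
```python
from h import *
s=r.get_state();p,d=r.snapshot("wrist");cv2.imwrite("pics/w25.png",p[:,:,::-1]);np.savez("pics/w25.npz",d=d,s=np.r_[s["tool_pos"],s["eef_rot"]])
blobs(d,s,.1,.114);print("rear plate?");blobs(d,s,.086,.097,amin=40)
p,d=r.snapshot("top");cv2.imwrite("pics/t25.png",p[:,:,::-1])
```

```text
px [230.  15.] z 0.1071 (592, -173, 54, 29, 76.0)
 px [309.  15.] z 0.107 (570, -257, 53, 31, 76.3)
 px [233.  91.] z 0.1071 (513, -154, 93, 54, -13.9)
rear plate?
 px [254. 137.] z 0.091 (458, -165, 111, 5, 76.1)
 px [321. 136.] z 0.0909 (439, -245, 49, 5, 76.0)
```

View pics/w25.png

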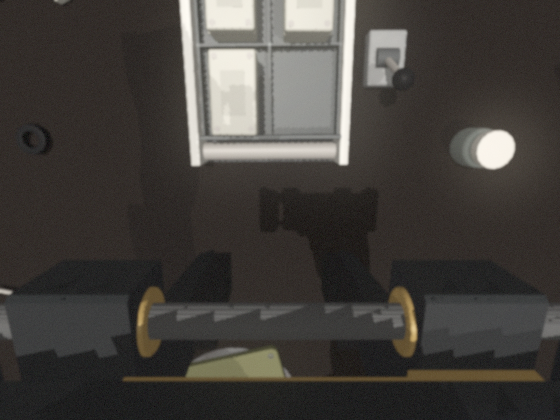

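View pics/t25.png

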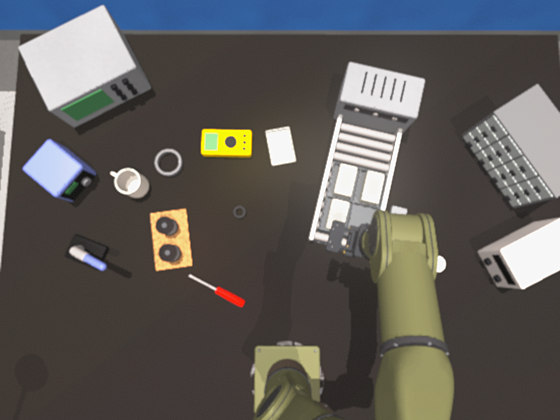

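All three cases are seated (tops at 0.107), both spools are on the mat, and the rear plate's top is seen at z 0.091. Next I'll go behind the plate with the fingers shut.

Run:
```python
from h import *
go(.4211,-.1748,.15,76.3)
```

```text
t 45.38 tcp [ 0.4045 -0.1749  0.3753] jaw yaw -103.7 tilt -1.0 q7 -1.73 op 34.3 F [-0.4  1.1  0.4]
 roll -0.001 (n=0.0) then tool shift [ 0.2253 -0.0043 -0.0168] | in present axes [ 0.2253 -0.0043 -0.0168]
```

>>> {"name": "arm_command", "arguments": {
  "plan": [
    [0,0.06,-0.004,0,0],
    [0,0.06,0,0,0],
    [0,0.06,0,0,0],
    [0,0.04,0,0,0],
    [0,0,0,0,0],
    [0,0,0,0,0],
    [0,0,0,0,0]
  ]
}}

```text
clock: 46.25
tool_pos: [0.4058, -0.1714, 0.1568]
eef_rot: [-0.702, 0.085, 0.702, 0.084]
contact_force: [-0.7, -0.2, -0.6]
opening: 0.001
```

Run:
```python
from h import *
go(.4211,-.1748,.070,76.3)
p,d=r.snapshot("wrist");cv2.imwrite("pics/w26.png",p[:,:,::-1])
```

```text
t 46.25 tcp [ 0.4058 -0.1714  0.1568] jaw yaw -103.7 tilt -1.0 q7 -2.05 op 0.1 F [-0.7 -0.2 -0.6]
 roll -0.0 (n=0.0) then tool shift [ 0.0868 -0.0004 -0.0156] | in present axes [ 0.0868 -0.0004 -0.0156]
```

View pics/w26.png

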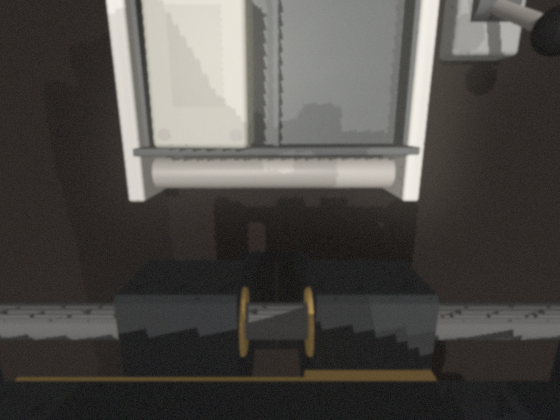

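The plate spans columns 135–419, so it is centred on the fingers. Descending, then approaching slowly.

>>> {"name": "arm_command", "arguments": {
  "plan": [
    [0,0.05,0,0,0],
    [0,0.038,0,0,0],
    [0,0,0,0,0],
    [0,0,0,-0.008,0],
    [0,0,0,-0.006,0],
    [0,0,0,-0.004,0],
    [0,0,0,-0.003,0],
    [0,0,0,-0.003,0],
    [0,0,0,-0.003,0]
  ]
}}

```text
clock: 47.42
tool_pos: [0.4305, -0.1778, 0.0674]
eef_rot: [-0.701, 0.085, 0.703, 0.084]
contact_force: [0.2, 0.1, 0.6]
opening: 0.005
```

Run:
```python
from h import *
go(.4211,-.1748,.068,76.3)
p,d=r.snapshot("wrist");cv2.imwrite("pics/w27.png",p[:,:,::-1])
```

```text
t 47.42 tcp [ 0.4305 -0.1778  0.0674] jaw yaw -103.7 tilt -1.0 q7 -2.16 op 0.5 F [0.2 0.1 0.6]
 roll -0.0 (n=0.0) then tool shift [-0.0006 -0.0006  0.0099] | in present axes [-0.0006 -0.0006  0.0099]
```

View pics/w27.png

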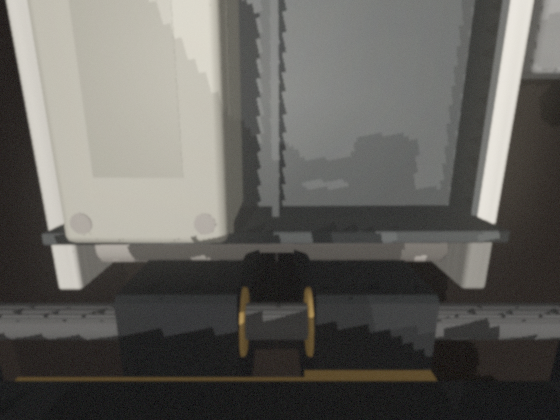

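>>> {"name": "arm_command", "arguments": {
  "plan": [
    [0,0,0,-0.004,0],
    [0,0,0,-0.004,0],
    [0,0,0,-0.004,0],
    [0,0,0,-0.005,0],
    [0,0,0,-0.006,0],
    [0,0,0,-0.006,0],
    [0,0,0,-0.006,0],
    [0,0,0,-0.006,0],
    [0,0,0,-0.006,0],
    [0,0,0,-0.006,0],
    [0,0,0,-0.006,0],
    [0,0,0,-0.005,0]
  ]
}}

```text
clock: 48.98
tool_pos: [0.4933, -0.193, 0.0672]
eef_rot: [-0.701, 0.085, 0.703, 0.084]
contact_force: [-1.6, 2.0, 1.8]
opening: 0.004
```

Run:
```python
from h import *
go(.5973,-.218,.068,76.3)
p,d=r.snapshot("wrist");cv2.imwrite("pics/w28.png",p[:,:,::-1])
```

```text
t 48.98 tcp [ 0.4933 -0.193   0.0672] jaw yaw -103.7 tilt -1.0 q7 -2.09 op 0.4 F [-1.6  2.   1.8]
 roll -0.0 (n=0.0) then tool shift [-0.0011 -0.0003 -0.1069] | in present axes [-0.0011 -0.0003 -0.1069]
```

View pics/w28.png

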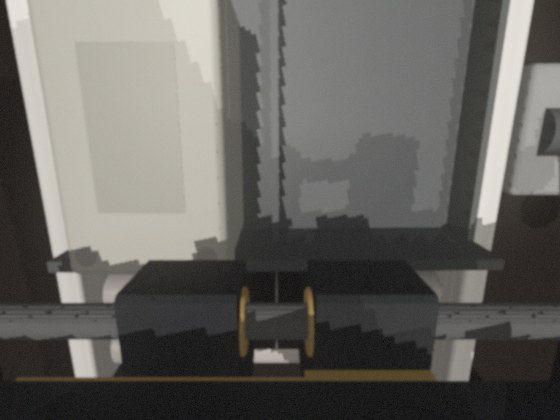

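>>> {"name": "arm_command", "arguments": {
  "plan": [
    [0,0,0,-0.006,0],
    [0,0,0,-0.006,0],
    [0,0,0,-0.006,0],
    [0,0,0,-0.006,0],
    [0,0,0,-0.006,0],
    [0,0,0,-0.006,0],
    [0,0,0,-0.006,0],
    [0,0,0,-0.006,0],
    [0,0,0,-0.006,0],
    [0,0,0,-0.006,0],
    [0,0,0,-0.006,0],
    [0,0,0,-0.006,0]
  ]
}}

```text
clock: 50.52
tool_pos: [0.5632, -0.2101, 0.0669]
eef_rot: [-0.701, 0.085, 0.703, 0.084]
contact_force: [-2.3, 1.1, 2.9]
opening: 0.004
```

Run:
```python
from h import *
go(.5973,-.218,.068,76.3)
p,d=r.snapshot("top");cv2.imwrite("pics/t29.png",cv2.resize(p[60:250,300:440,::-1],None,fx=3,fy=3,interpolation=cv2.INTER_CUBIC))
p,d=r.snapshot("scene");cv2.imwrite("pics/s29.png",cv2.resize(p[140:350,20:300,::-1],None,fx=2.8,fy=2.8,interpolation=cv2.INTER_CUBIC))
p,d=r.snapshot("wrist");cv2.imwrite("pics/w29.png",p[:,:,::-1])
```

```text
t 50.52 tcp [ 0.5632 -0.2101  0.0669] jaw yaw -103.7 tilt -1.0 q7 -2.01 op 0.4 F [-2.3  1.1  2.9]
 roll -0.0 (n=0.0) then tool shift [-0.0012 -0.0004 -0.035 ] | in present axes [-0.0012 -0.0004 -0.035 ]
```

View pics/t29.png

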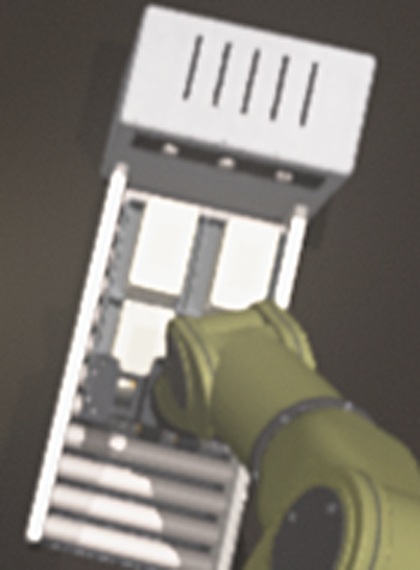

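View pics/s29.png

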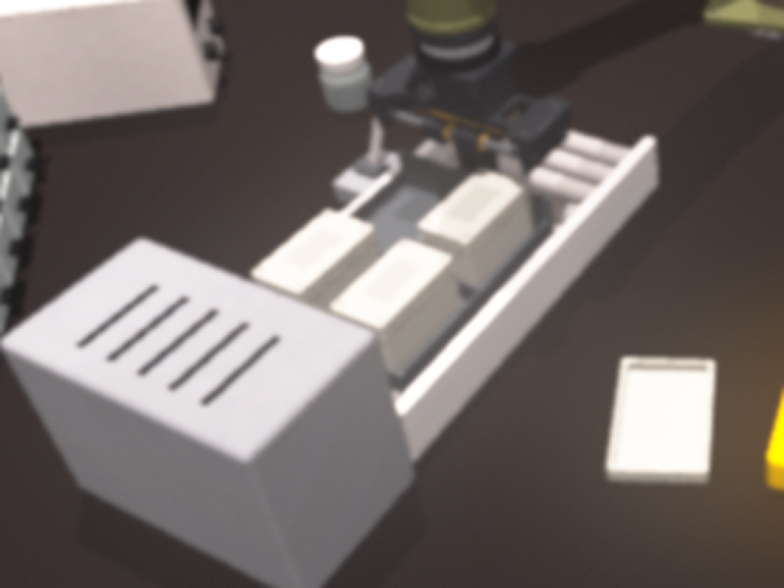

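>>> {"name": "arm_command", "arguments": {
  "plan": [
    [0,0,0,-0.005,0],
    [0,0,0,-0.005,0],
    [0,0,0,-0.005,0],
    [0,0,0,-0.004,0],
    [0,0,0,-0.004,0]
  ]
}}

```text
clock: 51.3
tool_pos: [0.5852, -0.2157, 0.0668]
eef_rot: [-0.701, 0.085, 0.703, 0.084]
contact_force: [-1.9, -0.0, 1.7]
opening: 0.006
```

Run:
```python
from h import *
go(.5973,-.218,.068,76.3)
s=r.get_state();p,d=r.snapshot("wrist");cv2.imwrite("pics/w30.png",p[:,:,::-1])
blobs(d,s,.1,.114)
c,M,e=cam("wrist",s);P=cloud(d,c,M,e)
p,d=r.snapshot("top");c,M,e=cam("top");P=cloud(d,c,M,e)
k=(P[...,2]>.1)&(P[...,2]<.113)&(P[...,0]>.55)&(P[...,0]<.85)&(P[...,1]<-.1)&(P[...,1]>-.35)
cv2.imwrite("pics/t30.png",cv2.resize(p[60:250,300:440,::-1],None,fx=3,fy=3,interpolation=cv2.INTER_CUBIC))
a=np.radians(-13.7);ux=np.r_[np.cos(a),np.sin(a)]
print("front-most case top along track from cross0", np.percentile((P[k][:,:2]-[.5581,-.2082])@ux,[99]))
k=(P[...,2]>.15)&(P[...,2]<.18)&(P[...,0]>.7)&(P[...,1]<-.1)&(P[...,1]>-.45)
print("station rect",rect(P[k][:,:2]), "near face", np.percentile((P[k][:,:2]-[.5581,-.2082])@ux,[1,2,99]))
```

```text
t 51.3 tcp [ 0.5852 -0.2157  0.0668] jaw yaw -103.7 tilt -1.0 q7 -1.99 op 0.5 F [-1.9 -0.   1.7]
 roll -0.0 (n=0.0) then tool shift [-0.0012 -0.0006 -0.0123] | in present axes [-0.0012 -0.0006 -0.0123]
 px [134. 128.] z 0.1073 (651, -187, 83, 55, -13.4)
 px [261. 293.] z 0.1062 (595, -213, 10, 3, 64.1)
 px [292. 293.] z 0.1065 (592, -224, 10, 3, -88.9)
front-most case top along track from cross0 [0.27613267]
station rect (887, -288, 241, 134, 76.6) near face [0.27400837 0.27487309 0.40191871]
```

View pics/w30.png

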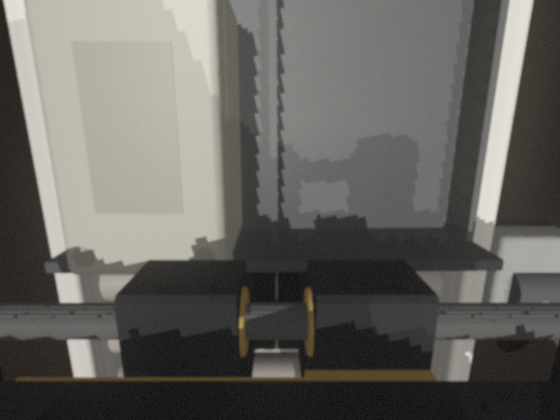

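>>> {"name": "arm_command", "arguments": {
  "plan": [
    [0,0,0,-0.003,0],
    [0,0,0,-0.003,0],
    [0,0,0,-0.002,0]
  ]
}}

```text
clock: 51.78
tool_pos: [0.5931, -0.2173, 0.0668]
eef_rot: [-0.701, 0.085, 0.703, 0.084]
contact_force: [-2.7, -0.1, 2.0]
opening: 0.009
```

>>> {"name": "arm_command", "arguments": {
  "plan": [
    [0,0,0,-0.0015,0],
    [0,0,0,0,0]
  ]
}}

```text
clock: 52.02
tool_pos: [0.5947, -0.2177, 0.0668]
eef_rot: [-0.701, 0.085, 0.703, 0.084]
contact_force: [-0.0, -0.4, 0.3]
opening: 0.004
```

>>> {"name": "arm_command", "arguments": {
  "plan": [
    [0,0,0,-0.0015,0],
    [0,0,0,0,0]
  ]
}}

```text
clock: 52.28
tool_pos: [0.5959, -0.218, 0.0668]
eef_rot: [-0.701, 0.085, 0.703, 0.084]
contact_force: [-1.3, -0.2, 0.2]
opening: -0.0
```

>>> {"name": "arm_command", "arguments": {
  "plan": [
    [0,0,0,-0.001,0],
    [0,0,0,0,0]
  ]
}}

```text
clock: 52.52
tool_pos: [0.5968, -0.2182, 0.0668]
eef_rot: [-0.701, 0.085, 0.703, 0.084]
contact_force: [-0.9, 0.6, 0.1]
opening: 0.013
```

>>> {"name": "arm_command", "arguments": {
  "plan": [
    [0,0,0,-0.001,0],
    [0,0,0,0,0]
  ]
}}

```text
clock: 52.78
tool_pos: [0.5978, -0.2184, 0.0668]
eef_rot: [-0.701, 0.085, 0.703, 0.084]
contact_force: [-1.6, 0.2, 0.7]
opening: 0.005
```

Run:
```python
from h import *
go(.5973,-.218,.068,76.3)
p,d=r.snapshot("top");cv2.imwrite("pics/t31.png",cv2.resize(p[60:250,300:440,::-1],None,fx=3,fy=3,interpolation=cv2.INTER_CUBIC))
p,d=r.snapshot("scene");cv2.imwrite("pics/s31.png",cv2.resize(p[200:320,60:240,::-1],None,fx=4,fy=4,interpolation=cv2.INTER_CUBIC))
```

```text
t 52.77 tcp [ 0.5978 -0.2184  0.0668] jaw yaw -103.7 tilt -1.0 q7 -1.97 op 0.4 F [-1.6  0.2  0.7]
 roll 0.0 (n=0.0) then tool shift [-0.0012 -0.0003  0.0006] | in present axes [-0.0012 -0.0003  0.0006]
```

View pics/t31.png

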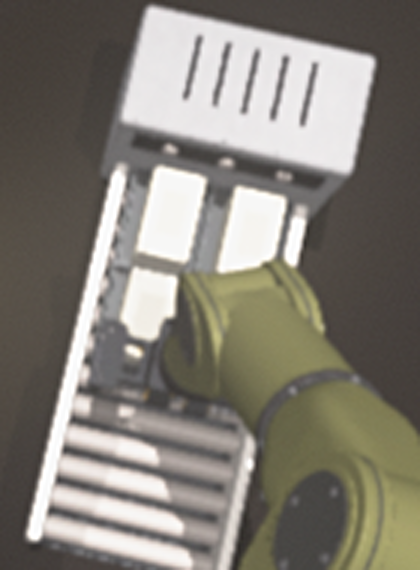

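View pics/s31.png

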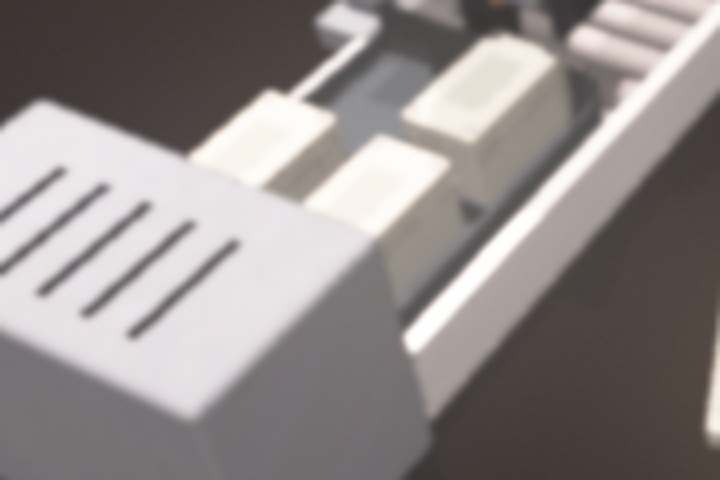

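>>> {"name": "arm_command", "arguments": {
  "plan": [
    [0,0,0,-0.001,0],
    [0,0,0,0,0]
  ]
}}

```text
clock: 53.12
tool_pos: [0.5986, -0.2186, 0.0668]
eef_rot: [-0.701, 0.085, 0.703, 0.084]
contact_force: [-1.7, -0.6, 1.3]
opening: 0.004
```

>>> {"name": "arm_command", "arguments": {
  "plan": [
    [0,0,0,-0.001,0],
    [0,0,0,0,0]
  ]
}}

```text
clock: 53.38
tool_pos: [0.5985, -0.2187, 0.0668]
eef_rot: [-0.7, 0.085, 0.704, 0.084]
contact_force: [-5.3, 2.1, 4.0]
opening: 0.001
```

>>> {"name": "arm_command", "arguments": {
  "plan": [
    [0,0,0,-0.001,0],
    [0,0,0,0,0]
  ]
}}

```text
clock: 53.62
tool_pos: [0.5986, -0.2187, 0.0667]
eef_rot: [-0.699, 0.085, 0.705, 0.084]
contact_force: [-7.6, 1.8, 6.7]
opening: 0.001
```

The TCP has stopped advancing and the force has risen to about 10 N, so the tote is against the stop. Backing off and lifting.

>>> {"name": "arm_command", "arguments": {
  "plan": [
    [0,0,0,0.003,0],
    [0,0,0,0.005,0],
    [0,0,0,0.015,0],
    [0,0,0,0.02,0],
    [0,-0.03,0,0.01,0],
    [0,-0.06,0,0,0],
    [0,-0.06,0,0,0],
    [0,-0.06,0,0,0],
    [0,-0.06,0,0,0],
    [0,-0.02,0,0,0],
    [0,0,0,0,0],
    [0,0,0,0,0]
  ]
}}

```text
clock: 55.12
tool_pos: [0.5494, -0.2066, 0.3555]
eef_rot: [-0.7, 0.085, 0.704, 0.084]
contact_force: [0.8, 0.4, -1.2]
opening: 0.006
```

Run:
```python
from h import *
go(.46,-.352,.2,76.3)
s=r.get_state();p,d=r.snapshot("wrist");cv2.imwrite("pics/w32.png",p[:,:,::-1]);np.savez("pics/w32.npz",d=d,s=np.r_[s["tool_pos"],s["eef_rot"]])
blobs(d,s,.1,.114);print("plate");blobs(d,s,.086,.096,amin=40);print("ball");blobs(d,s,.07,.11,amin=20)
```

```text
t 55.12 tcp [ 0.5494 -0.2066  0.3555] jaw yaw -103.7 tilt -1.0 q7 -1.81 op 0.6 F [ 0.8  0.4 -1.2]
 roll -0.0 (n=0.0) then tool shift [0.156  0.1622 0.0515] | in present axes [0.156  0.1622 0.0515]
 px [234.   5.] z 0.1068 (738, -208, 54, 10, 77.7)
 px [318.   6.] z 0.1067 (717, -293, 54, 10, 76.4)
 px [237.  75.] z 0.1071 (670, -192, 94, 54, -14.0)
plate
 px [224.  13.] z 0.0919 (738, -194, 15, 1, 75.8)
 px [270. 125.] z 0.091 (614, -211, 154, 5, 76.3)
 px [342. 125.] z 0.0908 (593, -298, 20, 5, 76.3)
ball
 px [236.   9.] z 0.1042 (738, -209, 56, 17, 85.9)
 px [316.  10.] z 0.1052 (720, -293, 55, 18, 73.2)
 px [237.  75.] z 0.1071 (670, -192, 94, 54, -13.7)
 px [270. 125.] z 0.091 (614, -211, 154, 5, 76.3)
 px [342. 125.] z 0.0908 (593, -298, 20, 5, 76.3)
 px [403. 203.] z 0.1006 (483, -352, 27, 24, -52.7)
```

View pics/w32.png

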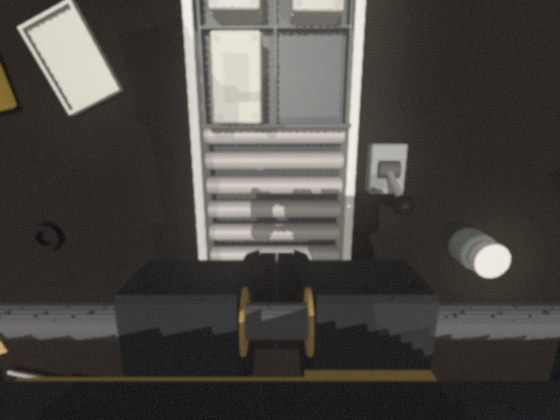

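The rear case moved 161 mm, which puts the tote's front at 274 mm, matching the station face measured from the top. The lever ball is at about (0.483, −0.352), z ≈ 0.093. Moving behind it.

Run:
```python
from h import *
go(.442,-.342,.16,76.3)
```

```text
t 55.17 tcp [ 0.5492 -0.2065  0.3552] jaw yaw -103.7 tilt -1.0 q7 -1.81 op 0.0 F [ 0.1 -0.5 -0.1]
 roll 0.0 (n=0.0) then tool shift [0.1959 0.1567 0.0708] | in present axes [0.1959 0.1567 0.0708]
```

>>> {"name": "arm_command", "arguments": {
  "plan": [
    [0,0,0.04,0.018,0],
    [0,0,0.04,0.018,0],
    [0,0.03,0.04,0.018,0],
    [0,0.05,0.037,0.017,0],
    [0,0.05,0,0,0],
    [0,0.05,0,0,0],
    [0,0.015,0,0,0],
    [0,0,0,0,0],
    [0,0,0,0,0]
  ]
}}

```text
clock: 56.3
tool_pos: [0.4453, -0.3417, 0.1655]
eef_rot: [-0.702, 0.085, 0.702, 0.084]
contact_force: [0.3, -0.2, 0.3]
opening: -0.002
```

Run:
```python
from h import *
go(.442,-.342,.08,76.3)
s=r.get_state();p,d=r.snapshot("wrist");cv2.imwrite("pics/w33.png",p[:,:,::-1])
blobs(d,s,.075,.112,amin=60)
```

```text
t 56.3 tcp [ 0.4453 -0.3417  0.1655] jaw yaw -103.7 tilt -1.0 q7 -1.68 op -0.1 F [ 0.3 -0.2  0.3]
 roll 0.0 (n=0.0) then tool shift [0.0855 0.0009 0.0031] | in present axes [0.0855 0.0009 0.0031]
 px [81.  8.] z 0.0899 (602, -258, 102, 5, 76.6)
 px [279. 168.] z 0.1022 (481, -353, 25, 25, -58.2)
```

View pics/w33.png

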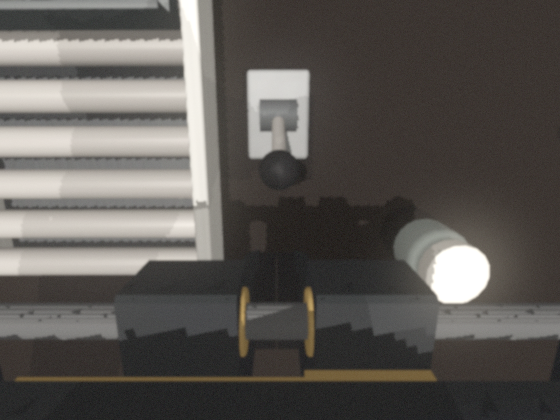

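>>> {"name": "arm_command", "arguments": {
  "plan": [
    [0,0.04,0,0.003,0],
    [0,0.045,0,0,0],
    [0,0,0,0,0],
    [0,0,0,-0.01,0],
    [0,0,0,-0.008,0],
    [0,0,0,-0.006,0],
    [0,0,0,-0.008,0],
    [0,0,0,-0.008,0],
    [0,0,0,-0.008,0],
    [0,0,0,-0.008,0]
  ]
}}

```text
clock: 57.6
tool_pos: [0.4959, -0.354, 0.0787]
eef_rot: [-0.701, 0.085, 0.703, 0.084]
contact_force: [-1.7, 0.4, 0.9]
opening: 0.006
```

Run:
```python
from h import *
go(.534,-.363,.08,76.3)
s=r.get_state();p,d=r.snapshot("wrist");cv2.imwrite("pics/w34.png",p[:,:,::-1])
```

```text
t 57.6 tcp [ 0.4959 -0.354   0.0787] jaw yaw -103.7 tilt -1.0 q7 -1.73 op 0.5 F [-1.7  0.4  0.9]
 roll 0.0 (n=0.0) then tool shift [-0.0015 -0.0003 -0.0392] | in present axes [-0.0015 -0.0003 -0.0392]
```

View pics/w34.png

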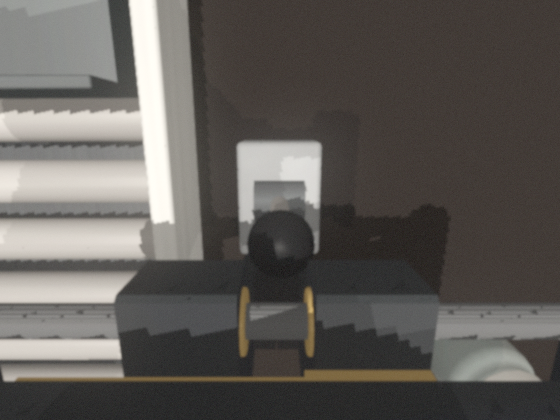

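Contact at about 2 N, and the lever is moving. Continuing.

>>> {"name": "arm_command", "arguments": {
  "plan": [
    [0,0,0,-0.007,0],
    [0,0,0,-0.007,0],
    [0,0,0,-0.007,0],
    [0,0,0,-0.005,0],
    [0,0,0,-0.004,0],
    [0,0,0,0,0]
  ]
}}

```text
clock: 58.4
tool_pos: [0.5249, -0.361, 0.0787]
eef_rot: [-0.701, 0.085, 0.703, 0.084]
contact_force: [-0.8, -0.2, -0.3]
opening: 0.003
```

>>> {"name": "arm_command", "arguments": {
  "plan": [
    [0,0,0,-0.003,0],
    [0,0,0,-0.003,0],
    [0,0,0,0,0]
  ]
}}

```text
clock: 58.78
tool_pos: [0.5305, -0.3626, 0.0787]
eef_rot: [-0.701, 0.085, 0.703, 0.084]
contact_force: [0.2, -1.1, -0.7]
opening: 0.006
```

>>> {"name": "arm_command", "arguments": {
  "plan": [
    [0,0,0,-0.002,0],
    [0,0,0,0,0]
  ]
}}

```text
clock: 59.02
tool_pos: [0.5322, -0.363, 0.0786]
eef_rot: [-0.701, 0.085, 0.703, 0.084]
contact_force: [-0.8, 0.2, 0.6]
opening: 0.005
```

Run:
```python
from h import *
p,d=r.snapshot("wrist");cv2.imwrite("pics/w35.png",p[:,:,::-1])
```

```text
(no output)
```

View pics/w35.png

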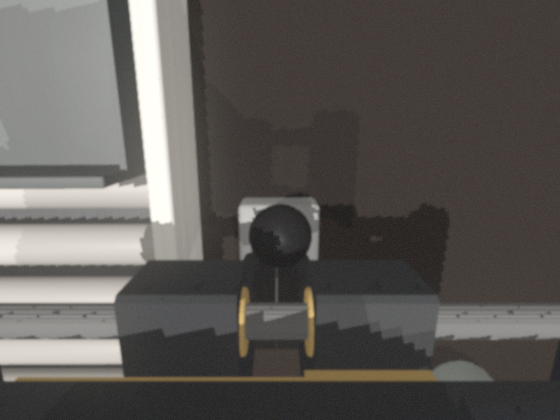

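>>> {"name": "arm_command", "arguments": {
  "plan": [
    [0,0,0,-0.002,0],
    [0,0,0,-0.001,0],
    [0,0,0,0,0]
  ]
}}

```text
clock: 59.45
tool_pos: [0.5328, -0.3632, 0.0784]
eef_rot: [-0.699, 0.085, 0.705, 0.084]
contact_force: [-5.4, 2.2, 3.6]
opening: 0.005
```

>>> {"name": "arm_command", "arguments": {
  "plan": [
    [0,0,0,-0.002,0],
    [0,0,0,-0.001,0],
    [0,0,0,0,0]
  ]
}}

```text
clock: 59.82
tool_pos: [0.533, -0.3633, 0.0783]
eef_rot: [-0.697, 0.084, 0.707, 0.085]
contact_force: [-10.6, 3.9, 9.1]
opening: 0.009
```

It's at a hard stop with force rising. Backing off and verifying.

>>> {"name": "arm_command", "arguments": {
  "plan": [
    [0,0,0,0.006,0],
    [0,0,0,0.01,0],
    [0,0,0,0.02,0],
    [0,-0.03,0,0.03,0],
    [0,-0.06,0,0.03,0],
    [0,-0.06,0,0.02,0],
    [0,-0.06,0,0,0],
    [0,-0.06,0,0,0],
    [0,-0.02,0,0,0],
    [0,0,0,0,0],
    [0,0,0,0,0]
  ]
}}

```text
clock: 61.2
tool_pos: [0.4277, -0.3371, 0.3628]
eef_rot: [-0.7, 0.084, 0.704, 0.084]
contact_force: [0.2, 0.1, -0.5]
opening: 0.005
```

Run:
```python
from h import *
go(.534,-.363,.08,76.3)
s=r.get_state();p,d=r.snapshot("wrist");cv2.imwrite("pics/w36.png",p[:,:,::-1])
blobs(d,s,.075,.115,amin=60)
p,d=r.snapshot("top");cv2.imwrite("pics/t36.png",p[:,:,::-1])
p,d=r.snapshot("scene");cv2.imwrite("pics/s36.png",p[:,:,::-1])
```

```text
t 61.2 tcp [ 0.4277 -0.3371  0.3628] jaw yaw -103.7 tilt -1.0 q7 -1.51 op 0.5 F [ 0.2  0.1 -0.5]
 roll -0.0 (n=0.0) then tool shift [ 2.822e-01 -2.000e-04 -1.110e-01] | in present axes [ 2.822e-01 -2.000e-04 -1.110e-01]
 px [108.  29.] z 0.1053 (633, -227, 177, 52, 76.6)
 px [278.  65.] z 0.1002 (553, -370, 25, 25, -63.9)
 px [535. 152.] z 0.0957 (369, -654, 145, 62, -2.1)
```

View pics/w36.png

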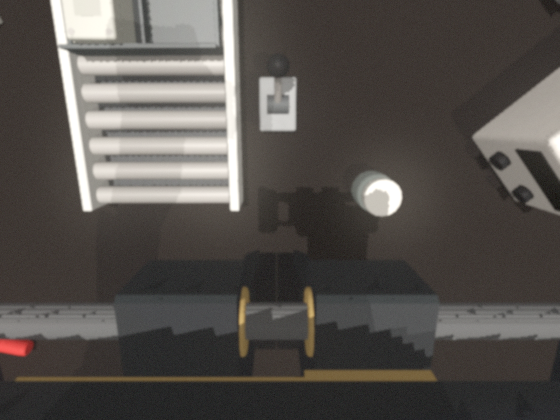

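View pics/s36.png

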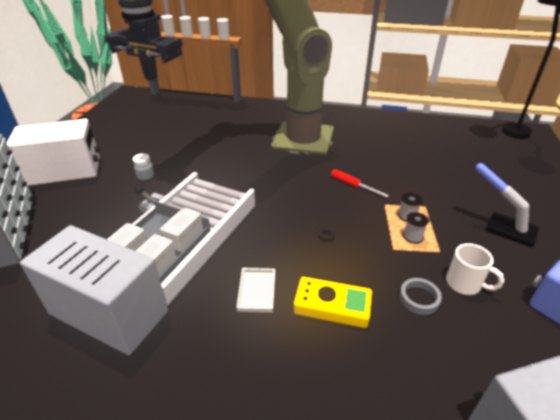

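View pics/t36.png

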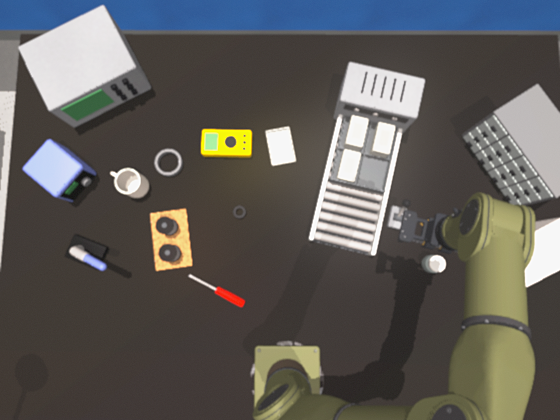

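Run:
```python
from h import *
a=np.radians(-13.7);ux=np.r_[np.cos(a),np.sin(a)]
def pl(d,s):
    c,M,e=cam("wrist",s);P=cloud(d,c,M,e);k=(P[...,2]>.088)&(P[...,2]<.095)&(P[...,0]>.57)&(P[...,0]<.64)&(P[...,1]<-.14)&(P[...,1]>-.31)
    q=(P[k][:,:2]-[.5581,-.2082])@ux;print("plate rear..front track x",np.percentile(q,[5,50,95]).round(4),k.sum())
z=np.load("pics/w32.npz");pl(z["d"],dict(tool_pos=z["s"][:3],eef_rot=z["s"][3:]))
s=r.get_state();p,d=r.snapshot("wrist");pl(d,s)
p,d=r.snapshot("top");c,M,e=cam("top");P=cloud(d,c,M,e)
for (u,v) in[(167,226),(171,252)]:
    w=P[v-14:v+15,u-14:u+15];k=(w[...,2]>.058)&(w[...,2]<.075);print("spool",rect(w[k][:,:2]),np.median(w[k][:,2]))
r.finish_job();print("handed in",r.get_state()["clock"])
```

```text
plate rear..front track x [0.0524 0.0547 0.057 ] 682
plate rear..front track x [0.052  0.0544 0.0614] 935
spool (481, 390, 57, 55, -88.1) 0.06604878614322796
spool (394, 377, 56, 55, 49.2) 0.06640515697194815
the job is handed in; nothing more can be done
the job is handed in; nothing more can be done
```

The job is done and handed in at about 61 s of the 210 s allowed. I moved both spools to the cork mat and put the three cases present into the front-left, front-right and rear-left pockets at a 24 N grip. Then I pushed the tote home at about 0.05 m/s and threw the start lever over.

Last checks:
- **Cases:** all three sit lid up on the tote floor, with their tops at z = 0.107 m (0.108 m expected).
- **Tote:** it moved about 161 mm. Its front came to 274 mm, the same as the measured station face, and the push force rose to about 10 N at the stop. Its end plate was within 0.5 mm of the same place after the lever throw.
- **Spools:** both stand on the mat at (0.481, 0.390) and (0.394, 0.377), tops at 0.066 m, well inside the edges.
- **Lever:** the ball travelled about 73 mm along the track to a hard stop. That fits a full throw from a small starting angle, but I did not read the angle itself.
- **Bystanders:** none looks displaced in the last pictures; I did not measure their positions.

No check failed. Two measurements were a few millimetres off: the tote's sideways position shifted by about 2 mm between views, and its start along the track came out anywhere from 1 to 9 mm behind the track origin. The stop contact makes the second one irrelevant.

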